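# Stack the fastener trays and pin them together

### The job

Carry the yellow tray by its bar, keeping it level, and lower it gently (do not drop it) onto the green tray, ear ends together, so that all four pin feet go fully down into the green tray's corner sockets. Then lock the two together: push the red-handled locking pin through the green tray's ear and into the yellow tray's sleeve until its shoulder is against the ear, and let go. Leave the green tray, the grease tin and the hammer where they are.

Things in the scene. Friction and masses are not known exactly. Their poses are not given: they have to be found in the camera images.
- tray_yellow: Yellow sheet-metal stacking tray of rail insulators, about 0.7 kg, 160 (x) x 200 (y) mm; corner posts 74 mm high, side walls 54 mm. Four round pin feet (11 mm across, bullet-nosed, 14 mm long) under the posts at x +-69, y +-89 mm. Origin: tray centre at the feet's tips; z up, y along its length. At its -y end an ear like the green tray's sticks up to 112 mm.
- yellow_bar (a point): Centre of the yellow tray's carrying bar, to lift it by: a steel bar 14 mm across running the tray's length (along y) over its middle, axis 61 mm above the feet's tips. 69 mm free on each side of the bar, down to 37 mm above the feet's tips. Axes as the tray.
- yellow_sleeve_hole (a point): Mouth of the yellow tray's locking sleeve in the outer face of its -y end wall, 99 mm from the tray's centre, 29 mm above its feet's tips: a level square way 17 mm wide that runs 33 mm inward along +y, open beyond. Axes as the tray.
- tray_green: Green tray of track bolts, about 2.4 kg, otherwise the same as the yellow tray, with the same origin and axes; stands on the bench. Each post's top is an open socket 15 mm square, 18 mm deep. Seated, the yellow tray's origin is straight above this one by 60 mm, same yaw, feet 14 mm deep in the sockets; the feet's tips are at the sockets' mouths when it is 74 mm above.
- green_bar (a point): Centre of the green tray's carrying bar, 61 mm above its feet's tips. Axes as the tray.
- green_ear_hole (a point): Centre, on the outer face, of the 17 mm square hole in the green tray's ear: an upright dark steel plate 50 mm wide, 4 mm thick, 112 mm high, 103 mm out from the tray's centre at its -y end (4 mm off the yellow wall once stacked). Hole 107 mm out, 89 mm above the feet's tips, in line with the seated yellow tray's sleeve and 8 mm outside its mouth. The pin goes in along +y. Axes as the tray.
- pin: Locking pin, 174 mm long, 0.11 kg, lying flat on the bench. Origin: under the middle of its red grip; y points along the shank to the tip, z up.
- pin_grip (a point): Centre of the pin's red upright flag grip: 18 mm wide (x), 44 mm long (y), 28 mm high (z), standing on the bench at the start; centre 14 mm above its underside. The shank's axis lies 8 mm below this point.
- pin_shoulder (a point): Front face of the pin's steel shoulder plate (28 x 28 mm, 4 mm thick) on the shank's axis, 65 mm ahead of the grip's centre. The round steel shank, 12 mm across, runs on from here to the tip; behind, a neck of the same width joins it to the grip.
- pin_tip (a point): Tip of the shank, 87 mm ahead of the shoulder; the end is a half ball.
- grease_tin: Blue grease tin, 68 mm across, 85 mm high; a bystander. Origin: centre of its underside.
- hammer: Hammer, 260 mm long, lying on the bench; a bystander.
Mind the look-alikes: they are no part of the job. What is shaped like the pin but blue or orange is not meant.

How it is judged:
On the way, in this order (a step that is already met when the one before it is completed fails the run):
1. the yellow tray sits fully down on the green one, all four feet in the sockets, ear ends together (horizontal distance between yellow_bar and green_bar below 0.005 m and z of yellow_bar in the frame of green_bar between 0.055 and 0.064 m and angle between the z axis of yellow_bar and the z axis of green_bar, either way round below 0.03 rad and distance between yellow_sleeve_hole and green_ear_hole below 0.016 m), for 0.3 s.
2. the locking pin is through ear and sleeve, shoulder against the ear (y of pin_shoulder in the frame of green_ear_hole between -0.005 and 0.004 m and y of pin_tip in the frame of yellow_sleeve_hole above 0.06 m and x of pin_shoulder in the frame of green_ear_hole between -0.008 and 0.008 m and x of pin_tip in the frame of yellow_sleeve_hole between -0.015 and 0.015 m and z of pin_shoulder in the frame of green_ear_hole between -0.008 and 0.008 m and z of pin_tip in the frame of yellow_sleeve_hole between -0.015 and 0.015 m), for 0.2 s.
At the end, for the whole second after the job is handed in: Yellow tray on the green one, same way round, centred within 5 mm, 55 to 64 mm above it, parallel within 0.03 rad; pin through ear and sleeve, on their axis within 8 mm, tip 60 mm or more inside the yellow end wall, shoulder within 5 mm of the ear; trays and pin at rest (all of step 1 and all of step 2 and linear speed of each of tray_yellow, tray_green, pin below 0.02 m/s and angular speed of each of tray_yellow, tray_green, pin below 0.2 rad/s); the robot touches nothing.
It fails at once if the yellow tray is tipped more than 0.35 rad (angle between yellow_bar's own z axis and vertical above 0.35 rad).
It fails at once if the yellow tray is dropped onto the green one (faster than 0.4 m/s within 20 mm of its place in plan) (horizontal distance between yellow_bar and green_bar below 0.02 m and linear speed of tray_yellow above 0.4 m/s).
It fails at once if the green tray is shifted more than 40 mm (distance of green_bar from where it was at the start of the episode above 0.04 m).
It fails at once if the grease tin is moved more than 30 mm (distance of grease_tin from where it was at the start of the episode above 0.03 m).
It fails at once if the hammer is moved more than 30 mm (distance of hammer from where it was at the start of the episode above 0.03 m).
It also fails if it takes over 66 s, if anything falls off the work surface, if the arm or the gripper's body presses on something with over 40 N, if the wrist force passes 120 N, or if a joint passes its speed limit or range.

### The arm

A 6-joint arm with a two-finger parallel gripper is mounted at the origin on the work surface. World frame = base frame: x ahead of the robot, y to its left, z up, the work surface at z = 0. Lengths are in m, angles in rad, forces in N, time in s.
With the tool pointing down it reaches from about 0.3 to 0.875 m from the base axis. Payload 6.4 kg.
Tool frame: the origin (TCP) lies at the very end of the fingers, on their centre line; the grasp point (between the pads) lies 19 mm behind it (ctrl.tcp_to_grasp is the distance from the TCP to the grasp point, in m); z points along the fingers, y is the direction in which the jaws open and shut (so a half turn about z gives the same grasp; the last joint's range is limited). The gripper opens to 85 mm and grips with 20 to 120 N. Pads are 22 mm wide; open, the fingers measure 114 mm over their backs; the gripper's body (76 mm by 85 mm) begins 54 mm behind the grasp point. The pads swing forward as they close: fully open they stand 13 mm farther back than shut.
Start: joints at [-1.513, 0.181, 1.607, -0, 1.354, -0.206], TCP at [0.15, -0.555, 0.231] pointing down, gripper open.
Joint ranges: [-2.99, 2.99], [-0.89, 2.07], [0.3, 2.58], [-1.14, 4.28], [0, 2.63], [-3.12, 3.12]. Speed limits (rad/s): [2.57, 2.57, 3.01, 3.14, 3.14, 3.14].

### API

Orientations are given as a unit quaternion [w, x, y, z].
In Python, from bench import ctrl gives the robot as it stands. The module is installed in compiled form; this text tells all that it offers.
- The arm moves only by the tool drive_tool, never from a script. Its argument "deltas" is a list of rows, each an object with "slide": the shift along the tool's x, y, z as a fraction of full scale, a list of three; "delta_rot": the turn, a rotation vector about the tool's x, y, z as a fraction of full scale, a list of three; "hand": the opening, from 0 (shut) to 1 (fully open). In form: [{"slide": [tx, ty, tz], "delta_rot": [wx, wy, wz], "hand": hand}, ...]. A call has exactly 5 rows; each row shifts and turns the commanded pose from where the row before left it, along the tool's axes as they then stand; what a row does not reach is not made up. Full scale, the value 1, is 50 mm for a shift and 180 degrees for a turn. A row lasts 1/8 s, in which the tool goes at most 62.5 mm and 10.7 degrees, less where a joint would pass 70% of its speed; a pose out of reach is approached as far as the arm can. A call with a number of a shift or a turn outside -1 to 1 is refused whole. A call with a gripper value outside its range is refused whole. The fingers move at their own pace and stop on an object; the grip force is fixed at half the most. Time passes only in rows, so rows that do not move let the fingers close, or fill a call up. It gives the time, the measured TCP pose, the force and the opening at its end, in the units of the state.
- ctrl.get_obs(): the state, without advancing time (a new reading comes with each control period).
- ctrl.camera(name): name is "scene" or "top" or "wrist"; returns a dict with "frame" (420x560x3 uint8, red, green, blue), "mtx" (3x3 intrinsics, pixels), "R" (3x3) and "t" (3): a world point X has camera coordinates R X + t. Camera axes: x right, y down, z forward; pixel columns grow to the right and rows downward; lengths in m; the calibration is good to about 2 mm. A picture is of the moment at which its call begins. There is no depth.
- ctrl.hand_in(): hands the job in, once; it reports no verdict.
The state is a dict: "time_s": time; "q": joint angles; "dq": joint speeds; "joint_efforts": joint torques, N m; "eef_pos": TCP position; "eef_rot": TCP orientation; "wrist_force": force on the tool from outside, world axes, zero at the start; "torque": the same for the moment, N m; "opening": opening from 0.0 (shut) to 1.0 (fully open).
Only numpy, scipy, OpenCV 4.12 (cv2) and the standard library are available. Lean on these libraries where they do the work, as an engineer would, in place of code of your own. Each camera call takes 0.05 s, during which the arm holds its last target.

## Working session

There is one attempt and no reset: what is moved stays moved. The work goes in short steps, Python scripts to look and compute and a tool call to move; the robot and the scene stay as the last step left them, time stands still between calls to the robot, and variables do not carry over. Pictures are saved under pics/ and viewed, and the job is handed in when it is done.

Besides the shell and the picture viewer there is one more tool, called as name(argument=value, ...), one argument or row to a line, values as JSON. drive_tool: Moves the arm, as the interface text tells. Its arguments: {"type":"object","properties":{"deltas":{"type":"array","items":{"type":"object","properties":{"slide":{"type":"array","items":{"type":"number"}},"delta_rot":{"type":"array","items":{"type":"number"}},"hand":{"type":"number"}}}}},"required":["deltas"]}

```bash
mkdir -p pics; ls; python3 - <<'E'
from bench import ctrl
import cv2,pickle
o=ctrl.get_obs()
print(o, ctrl.tcp_to_grasp)
d={}
for n in("scene","top","wrist"):
    c=ctrl.camera(n); d[n]=c
    cv2.imwrite(f"pics/a_{n}.png",c["frame"][:,:,::-1]); print(n,c["mtx"],c["R"],c["t"])
pickle.dump(d,open("a.pkl","wb"))
E
```

```text
pics
{'time_s': 0.0, 'q': array([-1.51330198e+00,  1.81558554e-01,  1.60800729e+00, -2.95621629e-05,
        1.35383715e+00, -2.06286983e-01]), 'dq': array([ 0.00024761, -0.00083877, -0.0007786 , -0.00160195,  0.00071926,
        0.0008373 ]), 'joint_efforts': array([ 1.86422978e-03, -4.44871759e+01, -3.51327860e+01,  7.02593320e-05,
        9.27419431e-03, -1.29754264e-05]), 'eef_pos': array([ 0.14990319, -0.55452877,  0.23037468]), 'eef_rot': array([-9.03736269e-04,  9.91314201e-01,  1.31511732e-01,  5.28872655e-05]), 'wrist_force': array([ 0.0291495 , -0.20675549, -0.42931528]), 'torque': array([-0.01609136, -0.00580695, -0.02300556]), 'opening': 1.001965938750737} 0.0187
scene [[449.61194314   0.         281.1527958 ]
 [  0.         449.61194314 204.49713094]
 [  0.           0.           1.        ]] [[-0.16440395  0.9862247   0.01822601]
 [ 0.61765932  0.1173353  -0.77764349]
 [-0.76906977 -0.1165902  -0.62844126]] [ 0.13988517 -0.20719089  1.38074639]
top [[388.86058859   0.         275.48522134]
 [  0.         388.86058859 200.79326953]
 [  0.           0.           1.        ]] [[ 0.01940252 -0.99976858  0.00929124]
 [-0.99898355 -0.01976378 -0.04051235]
 [ 0.04068661 -0.00849575 -0.99913584]] [-0.05983927  0.47073093  0.90219013]
wrist [[316.97572006   0.         276.49320137]
 [  0.         316.97572006 206.06493748]
 [  0.           0.           1.        ]] [[ 0.26121282 -0.96527804 -0.00248486]
 [-0.91672037 -0.24887725  0.31254422]
 [-0.30231049 -0.07936264 -0.94989996]] [-0.57342308 -0.04031162  0.38110822]
```

View pics/a_scene.png

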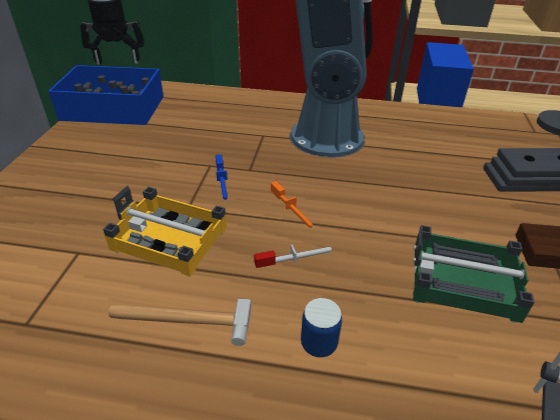

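View pics/a_top.png

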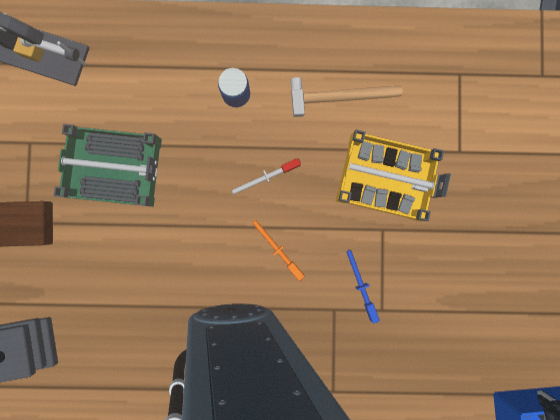

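View pics/a_wrist.png

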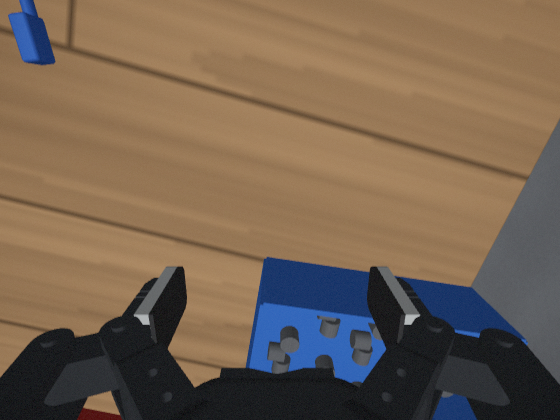

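```bash
python3 - <<'E'
import cv2
for n,nm,x0,y0,x1,y1 in [("top","gt",45,115,175,215),("top","yt",325,120,460,230),("top","pt",220,145,320,205),("scene","gs",400,215,545,330),("scene","ys",95,175,240,285),("scene","ps",245,235,345,285)]:
    im=cv2.imread(f"pics/a_{n}.png")[y0:y1,x0:x1]
    k=min(800//(x1-x0),600//(y1-y0))
    im=cv2.resize(im,None,fx=k,fy=k,interpolation=cv2.INTER_CUBIC)
    for x in range((x0//10+1)*10,x1,10):
        cv2.line(im,((x-x0)*k,0),((x-x0)*k,6 if x%50 else 14),(255,0,255),2)
        cv2.putText(im,str(x),((x-x0)*k-10,25),0,.4,(255,0,255),1)
    for y in range((y0//10+1)*10,y1,10):
        cv2.line(im,(0,(y-y0)*k),(8,(y-y0)*k),(255,0,255),2)
        cv2.putText(im,str(y),(10,(y-y0)*k+4),0,.4,(255,0,255),1)
    cv2.imwrite(f"pics/b_{nm}.png",im); print(nm,k)
E
```

```text
gt 6
yt 5
pt 8
gs 5
ys 5
ps 8
```

View pics/b_gt.png

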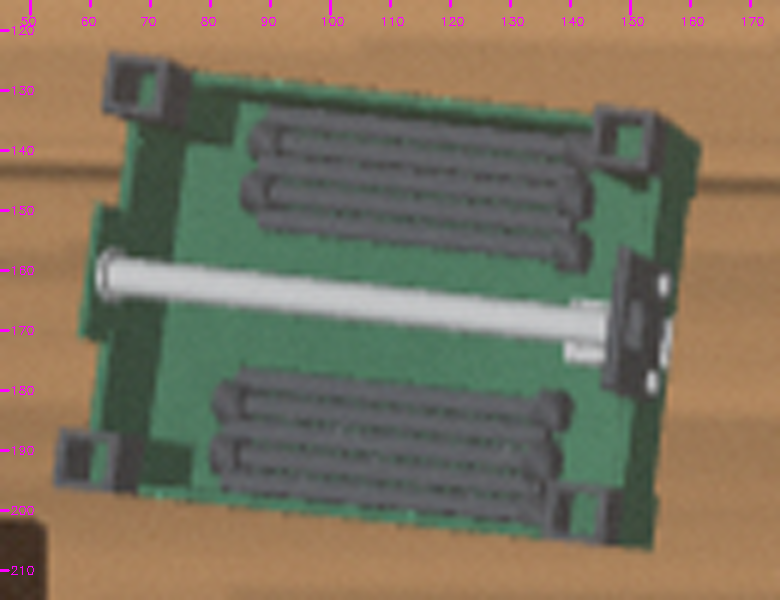

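View pics/b_yt.png

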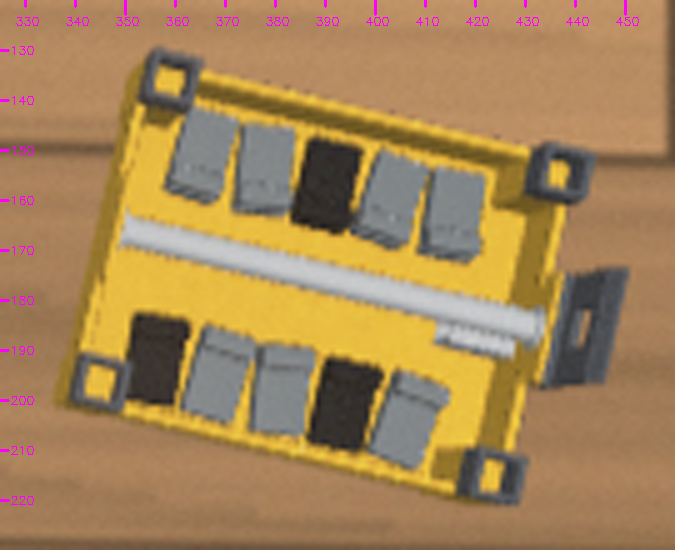

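View pics/b_pt.png

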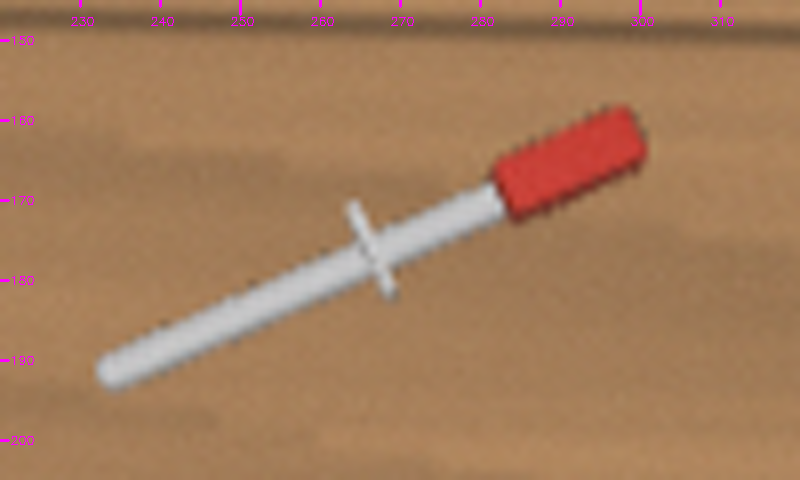

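View pics/b_gs.png

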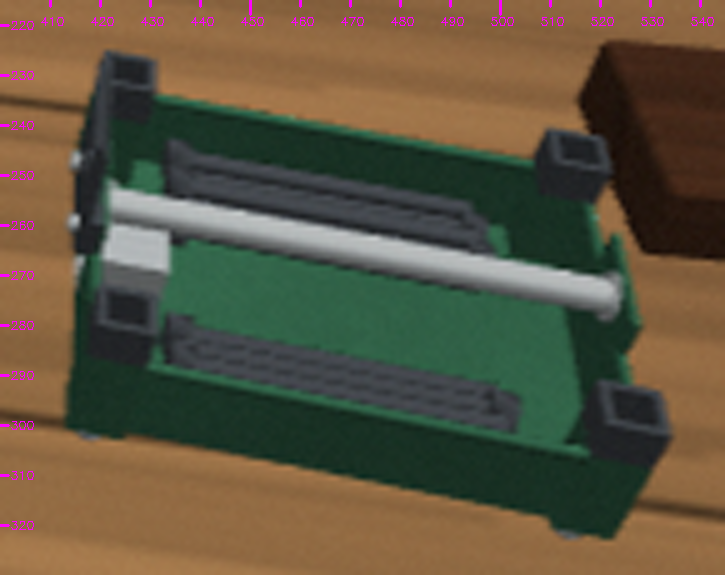

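View pics/b_ys.png

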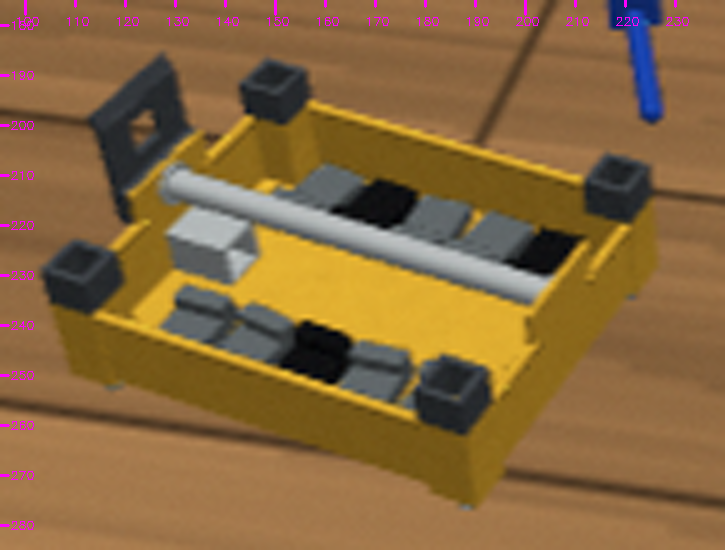

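View pics/b_ps.png

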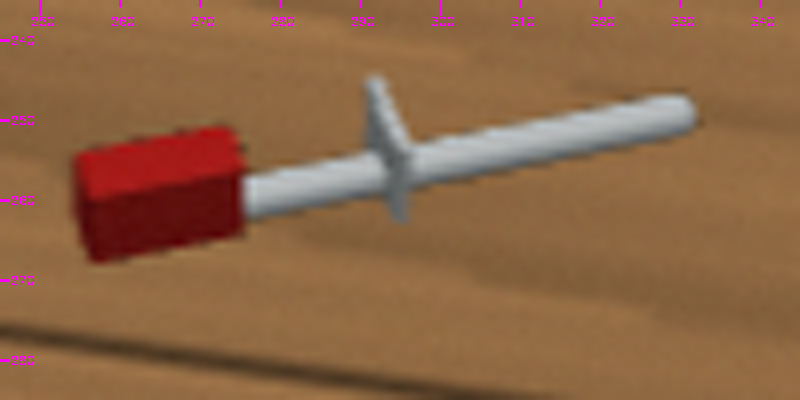

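```bash
cat > h.py <<'E'
import numpy as np,pickle,cv2
from scipy.optimize import least_squares
def proj(c,X):
    p=(c["R"]@np.asarray(X,float).T).T+np.asarray(c["t"]); p=p@c["mtx"].T
    return p[...,:2]/p[...,2:]
def uncrop(p,k,x0,y0): return (np.asarray(p,float)+.5)/k-.5+[x0,y0]
def Rz(a): return np.array([[np.cos(a),-np.sin(a),0],[np.sin(a),np.cos(a),0],[0,0,1]])
def fit(obs,x0):  # obs list of (cam, local pts, px)
    def f(v,a=None):
        R=Rz(v[3]); r=[]
        for c,L,P in obs: r.append((proj(c,np.asarray(L)@R.T+v[:3])-P).ravel())
        return np.concatenate(r)
    s=least_squares(f,x0); return s.x,s.fun
E
python3 - <<'E'
from h import *
d=pickle.load(open("a.pkl","rb")); T,S=d["top"],d["scene"]
L=np.array([[69,89,74],[69,-89,74],[-69,89,74],[-69,-89,74]])/1000
g=[(T,L,uncrop([(136,86),(627,138),(87,459),(583,513)],6,45,115)),(S,L,uncrop([(634,407),(128,308),(575,152),(129,72)],5,400,215))]
y=[(T,L,uncrop([(172,81),(561,173),(100,384),(493,475)],5,325,120)),(S,L,uncrop([(453,388),(84,274),(618,183),(277,87)],5,95,175))]
for n,o,x0 in(("g",g,[.55,.4,0,0]),("y",y,[.5,-.3,0,0])):
    for ob in (o,):
        v,r=fit(ob,x0); print(n,np.round(v,4),np.degrees(v[3]),"res",np.round(r.reshape(-1,2),1).tolist())
# pin: local points: grip top center (0,0,.028), shoulder on axis? tip (0,.152,.006)
P=np.array([[0,0,.028],[0,.152,.006]])
p=[(T,P,uncrop([(567,159),(100,374)],8,220,145)),(S,P,uncrop([(161,164),(694,112)],8,245,235))]
v,r=fit(p,[.5,0,0,.4]); print("p",np.round(v,4),np.degrees(v[3]),np.round(r.reshape(-1,2),1).tolist())
E
```

```text
g [ 0.5415  0.3253 -0.0008 -0.0853] -4.887789851212447 res [[0.2, -0.1], [-0.6, -0.2], [0.3, 0.3], [-0.8, -0.1], [-0.4, 0.1], [-0.4, 0.3], [0.3, -0.3], [-0.2, -0.0]]
y [ 0.5313 -0.3045 -0.0071 -0.2137] -12.245192907649622 res [[-0.2, -0.1], [0.1, 0.1], [0.3, -0.2], [0.3, 0.2], [0.4, 0.3], [0.1, -0.4], [0.2, 0.2], [-0.1, 0.2]]
p [ 0.5569 -0.0844 -0.0008  0.447 ] 25.609178425325815 [[0.5, -0.4], [-0.2, 0.5], [0.1, -0.3], [0.1, 0.4]]
```

drive_tool(
  deltas=[
    {"slide": [0, 0, 0], "delta_rot": [0, 0, -0.05], "hand": 1},
    {"slide": [0, 0, 0], "delta_rot": [0, 0, -0.055], "hand": 1},
    {"slide": [0, 0, 0], "delta_rot": [0, 0, -0.055], "hand": 1},
    {"slide": [0, 0, 0], "delta_rot": [0, 0, -0.055], "hand": 1},
    {"slide": [0, 0, 0], "delta_rot": [0, 0, -0.055], "hand": 1},
  ],
)

```text
time_s: 0.78
eef_pos: [0.1499, -0.5549, 0.2309]
eef_rot: [-0.0, 0.848, 0.53, 0.0]
wrist_force: [-0.1, -0.0, 0.8]
opening: 1.002
```

```bash
cat >> h.py <<'E'
from scipy.spatial.transform import Rotation as Ro
def tool(o):
    w,x,y,z=o["eef_rot"]; return Ro.from_quat([x,y,z,w])
def plan(o,pos,yaw,dz=None):
    # deltas in full scale to reach pos with tool x at angle yaw, pointing down
    r=tool(o); tgt=Ro.from_matrix(np.array([[np.cos(yaw),np.sin(yaw),0],[np.sin(yaw),-np.cos(yaw),0],[0,0,-1]]))
    d=np.asarray(pos)-o["eef_pos"]
    rv=(r.inv()*tgt).as_rotvec()
    print("pos",np.round(o["eef_pos"],4),"yaw",np.degrees(np.arctan2(*r.as_matrix()[[1,0],0])).round(2),"t",round(o["time_s"],2),"F",np.round(o["wrist_force"],1),"op",round(o["opening"],3))
    print("slide(now axes)",np.round(r.inv().apply(d)/.05,3),"slide(after rot)",np.round(tgt.inv().apply(d)/.05,3),"rot",np.round(rv/np.pi,4))
E
python3 - <<'E'
from h import *
from bench import ctrl
plan(ctrl.get_obs(),[.531,-.3045,.2],np.pi/2-.2137)
E
```

```text
pos [ 0.1499 -0.5549  0.2309] yaw 64.04 t 0.78 F [-0.1 -0.   0.8] op 1.002
slide(now axes) [7.838 4.661 0.621] slide(after rot) [6.509 6.386 0.617] rot [-0.0001 -0.0002 -0.0762]
```

drive_tool(
  deltas=[
    {"slide": [0, 0, 0], "delta_rot": [0, 0, -0.038], "hand": 1},
    {"slide": [0, 0, 0], "delta_rot": [0, 0, -0.038], "hand": 1},
    {"slide": [0.65, 0.64, 0], "delta_rot": [0, 0, 0], "hand": 1},
    {"slide": [0.65, 0.64, 0], "delta_rot": [0, 0, 0], "hand": 1},
    {"slide": [0.65, 0.64, 0], "delta_rot": [0, 0, 0], "hand": 1},
  ],
)

```text
time_s: 1.4
eef_pos: [0.2658, -0.4799, 0.2309]
eef_rot: [-0.0, 0.781, 0.625, 0.0]
wrist_force: [-0.6, -0.5, -0.1]
opening: 1.001
```

drive_tool(
  deltas=[
    {"slide": [0.65, 0.64, 0], "delta_rot": [0, 0, 0], "hand": 1},
    {"slide": [0.65, 0.64, 0], "delta_rot": [0, 0, 0], "hand": 1},
    {"slide": [0.65, 0.64, 0], "delta_rot": [0, 0, 0], "hand": 1},
    {"slide": [0.65, 0.64, 0], "delta_rot": [0, 0, 0], "hand": 1},
    {"slide": [0.65, 0.64, 0], "delta_rot": [0, 0, 0], "hand": 1},
  ],
)

```text
time_s: 2.02
eef_pos: [0.4576, -0.3562, 0.231]
eef_rot: [-0.0, 0.78, 0.625, -0.0]
wrist_force: [0.2, -0.3, 0.7]
opening: 1.001
```

```bash
python3 - <<'E'
from h import *
from bench import ctrl
plan(ctrl.get_obs(),[.531,-.3045,.042],np.pi/2-.2137)
c=ctrl.camera("wrist"); pickle.dump(c,open("w1.pkl","wb")); cv2.imwrite("pics/w1.png",c["frame"][:,:,::-1])
E
```

```text
pos [ 0.4576 -0.3562  0.231 ] yaw 77.4 t 2.02 F [ 0.2 -0.3  0.7] op 1.001
slide(now axes) [1.328 1.209 3.78 ] slide(after rot) [1.321 1.216 3.781] rot [-0.0001 -0.0001 -0.002 ]
```

View pics/w1.png

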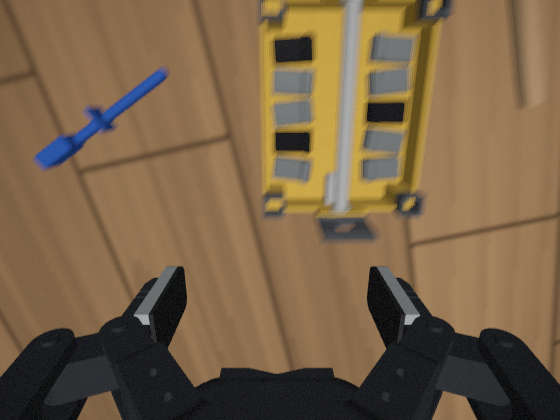

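drive_tool(
  deltas=[
    {"slide": [0.66, 0.6, 0], "delta_rot": [0, 0, -0.002], "hand": 1},
    {"slide": [0.66, 0.6, 0.6], "delta_rot": [0, 0, 0], "hand": 1},
    {"slide": [0, 0, 0.6], "delta_rot": [0, 0, 0], "hand": 1},
    {"slide": [0, 0, 0], "delta_rot": [0, 0, 0], "hand": 1},
    {"slide": [0, 0, 0], "delta_rot": [0, 0, 0], "hand": 1},
  ],
)

```text
time_s: 2.7
eef_pos: [0.5294, -0.3064, 0.1723]
eef_rot: [0.0, 0.779, 0.627, 0.0]
wrist_force: [-0.5, -0.4, -0.8]
opening: 1.003
```

```bash
python3 - <<'E'
from h import *
from bench import ctrl
plan(ctrl.get_obs(),[.531,-.3045,.042],np.pi/2-.2137)
c=ctrl.camera("wrist"); pickle.dump(c,open("w2.pkl","wb")); cv2.imwrite("pics/w2.png",c["frame"][:,:,::-1])
E
```

```text
pos [ 0.5294 -0.3064  0.1723] yaw 77.72 t 2.7 F [-0.5 -0.4 -0.8] op 1.003
slide(now axes) [0.046 0.022 2.605] slide(after rot) [0.045 0.024 2.605] rot [ 0.0002  0.0002 -0.0002]
```

View pics/w2.png

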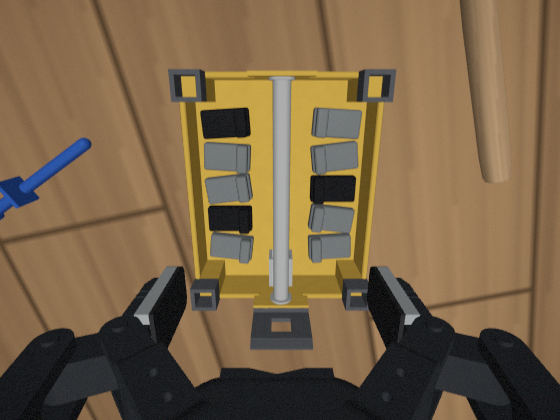

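```bash
python3 - <<'E'
from h import *
d=pickle.load(open("a.pkl","rb")); T,S=d["top"],d["scene"]; W=pickle.load(open("w2.pkl","rb"))
L=np.array([[69,89,74],[69,-89,74],[-69,89,74],[-69,-89,74]])/1000
y=[(T,L,uncrop([(172,81),(561,173),(100,384),(493,475)],5,325,120)),(S,L,uncrop([(453,388),(84,274),(618,183),(277,87)],5,95,175)),(W,L,np.array([(376,85),(355.5,295),(188,85.5),(205,296)]))]
for ob in (y,y[2:]):
    v,r=fit(ob,[.53,-.3,0,-.2]); print(np.round(v,4),np.degrees(v[3]),"res",np.round(r.reshape(-1,2),1).tolist())
E
```

```text
[ 0.5337 -0.304  -0.0066 -0.2148] -12.305796406111176 res [[-0.3, -1.3], [0.0, -1.0], [0.1, -1.4], [0.2, -0.8], [0.1, 1.0], [-0.2, 0.2], [0.1, 0.8], [-0.3, 0.6], [-0.4, 0.7], [0.7, 0.5], [-1.3, 0.0], [-1.1, -0.6]]
[ 0.5342 -0.304  -0.0071 -0.2146] -12.293623255486331 res [[-0.0, 0.7], [1.1, 0.1], [-0.5, -0.0], [-0.4, -0.9]]
```

```bash
python3 - <<'E'
import cv2
for f,nm,x0,y0,x1,y1,k in [("w2","c1",160,50,400,350,2),("w1","c2",240,0,460,250,2)]:
    im=cv2.imread(f"pics/{f}.png")[y0:y1,x0:x1]
    cv2.imwrite(f"pics/{nm}.png",cv2.resize(im,None,fx=k,fy=k,interpolation=cv2.INTER_CUBIC))
E
```

```text
(no output)
```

View pics/c1.png

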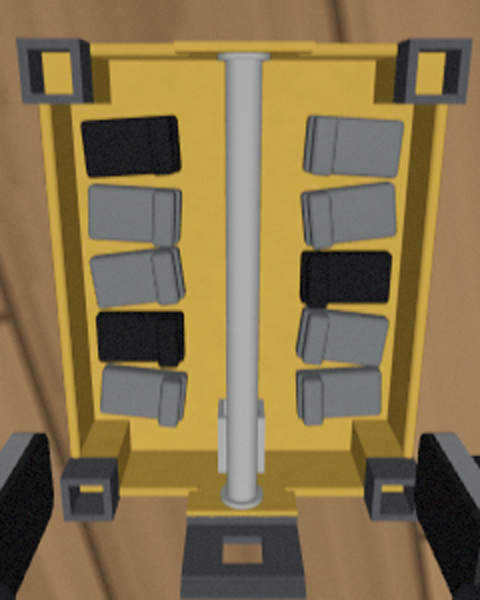

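View pics/c2.png

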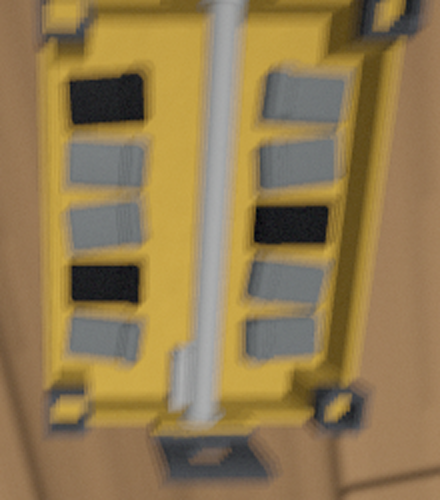

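```bash
python3 - <<'E'
from h import *
d=pickle.load(open("a.pkl","rb")); T,S=d["top"],d["scene"]; W=pickle.load(open("w2.pkl","rb"))
L=np.array([[69,89,74],[69,-89,74],[-69,89,74],[-69,-89,74]])/1000
w=(W,L,uncrop([(434,69),(390,488),(52,69),(91,488)],2,160,50))
v,r=fit([w],[.53,-.3,0,-.2]); print(np.round(v,4),np.degrees(v[3]),"res",np.round(r.reshape(-1,2),1).tolist())
for z in(-.007,0):
  V=np.array([.534,-.304,z]);R=Rz(-.2145)
  print(proj(W,np.array([[0,.09,.061],[0,-.09,.061],[0,-.107,.089]])@R.T+V))
E
```

```text
[ 0.534  -0.3029 -0.0073 -0.215 ] -12.316860176306085 res [[-1.3, -0.1], [1.3, 0.2], [1.2, -0.3], [-1.2, 0.2]]
[[281.24568535  84.99486161]
 [280.23167995 288.12063074]
 [280.54139653 322.66745672]]
[[281.38973852  84.53008463]
 [280.32514469 292.3428511 ]
 [280.64971668 328.06237297]]
```

```bash
python3 - <<'E'
from h import *
from bench import ctrl
plan(ctrl.get_obs(),[.534,-.304,.041],np.pi/2-.2148)
E
```

```text
pos [ 0.5296 -0.3068  0.1729] yaw 77.7 t 2.75 F [ 0.2  0.1 -0.1] op 1.003
slide(now axes) [0.077 0.069 2.638] slide(after rot) [0.074 0.074 2.638] rot [0.0006 0.0004 0.    ]
```

drive_tool(
  deltas=[
    {"slide": [0.07, 0.07, 0.5], "delta_rot": [0, 0, 0], "hand": 1},
    {"slide": [0, 0, 0.5], "delta_rot": [0, 0, 0], "hand": 1},
    {"slide": [0, 0, 0.5], "delta_rot": [0, 0, 0], "hand": 1},
    {"slide": [0, 0, 0.5], "delta_rot": [0, 0, 0], "hand": 1},
    {"slide": [0, 0, 0.3], "delta_rot": [0, 0, 0], "hand": 1},
  ],
)

```text
time_s: 3.38
eef_pos: [0.5335, -0.3039, 0.0566]
eef_rot: [0.0, 0.779, 0.627, 0.0]
wrist_force: [0.5, -0.1, 0.1]
opening: 0.997
```

drive_tool(
  deltas=[
    {"slide": [0, 0, 0.17], "delta_rot": [0, 0, 0], "hand": 1},
    {"slide": [0, 0, 0.17], "delta_rot": [0, 0, 0], "hand": 1},
    {"slide": [0, 0, 0], "delta_rot": [0, 0, 0], "hand": 1},
    {"slide": [0, 0, 0], "delta_rot": [0, 0, 0], "hand": 1},
    {"slide": [0, 0, 0], "delta_rot": [0, 0, 0], "hand": 1},
  ],
)

```text
time_s: 4.0
eef_pos: [0.5339, -0.3033, 0.0399]
eef_rot: [0.001, 0.778, 0.628, 0.0]
wrist_force: [-0.3, -0.0, -0.6]
opening: 1.001
```

```bash
python3 - <<'E'
from h import *
from bench import ctrl
plan(ctrl.get_obs(),[.534,-.304,.041],np.pi/2-.2148)
c=ctrl.camera("wrist"); cv2.imwrite("pics/w3.png",c["frame"][:,:,::-1])
c=ctrl.camera("scene"); cv2.imwrite("pics/s3.png",cv2.resize(c["frame"][130:290,60:270,::-1],None,fx=3,fy=3,interpolation=cv2.INTER_CUBIC))
E
```

```text
pos [ 0.5339 -0.3033  0.0399] yaw 77.76 t 4.0 F [-0.3 -0.  -0.6] op 1.001
slide(now axes) [-0.013  0.006 -0.021] slide(after rot) [-0.013  0.006 -0.021] rot [0.0003 0.0002 0.0004]
```

View pics/w3.png

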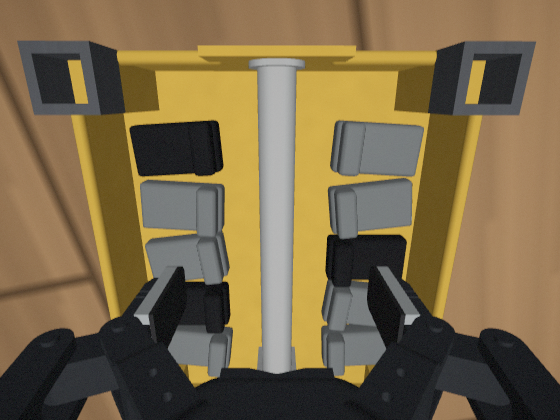

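View pics/s3.png

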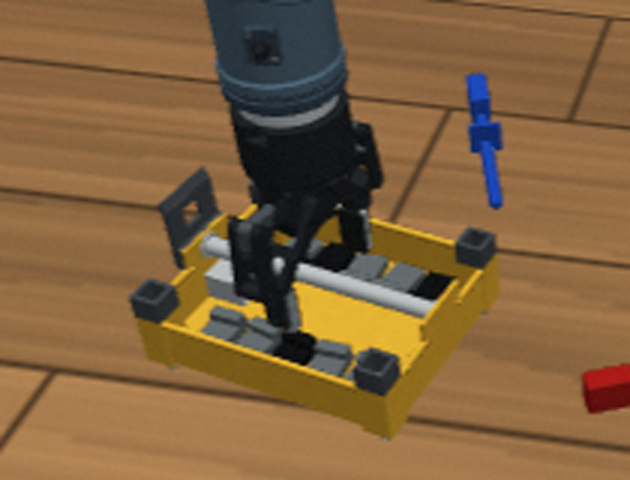

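drive_tool(
  deltas=[
    {"slide": [0, 0, 0], "delta_rot": [0, 0, 0], "hand": 0},
    {"slide": [0, 0, 0], "delta_rot": [0, 0, 0], "hand": 0},
    {"slide": [0, 0, 0], "delta_rot": [0, 0, 0], "hand": 0},
    {"slide": [0, 0, 0], "delta_rot": [0, 0, 0], "hand": 0},
    {"slide": [0, 0, 0], "delta_rot": [0, 0, 0], "hand": 0},
  ],
)

```text
time_s: 4.72
eef_pos: [0.5332, -0.303, 0.0394]
eef_rot: [-0.0, 0.778, 0.628, -0.0]
wrist_force: [-1.5, 0.9, 2.8]
opening: 0.139
```

drive_tool(
  deltas=[
    {"slide": [0, 0, 0], "delta_rot": [0, 0, 0], "hand": 0},
    {"slide": [0, 0, 0], "delta_rot": [0, 0, 0], "hand": 0},
    {"slide": [0, 0, -0.1], "delta_rot": [0, 0, 0], "hand": 0},
    {"slide": [0, 0, -0.2], "delta_rot": [0, 0, 0], "hand": 0},
    {"slide": [0, 0, 0], "delta_rot": [0, 0, 0], "hand": 0},
  ],
)

```text
time_s: 5.35
eef_pos: [0.5339, -0.3033, 0.0549]
eef_rot: [0.001, 0.778, 0.628, 0.0]
wrist_force: [0.8, -1.1, -8.3]
opening: 0.141
```

```bash
python3 - <<'E'
from h import *
from bench import ctrl
o=ctrl.get_obs()
plan(o,[.5415,.3253,.25],np.pi/2-.0853); print(o["torque"])
c=ctrl.camera("wrist"); cv2.imwrite("pics/w4.png",c["frame"][:,:,::-1])
c=ctrl.camera("scene"); cv2.imwrite("pics/s4.png",cv2.resize(c["frame"][130:290,60:270,::-1],None,fx=3,fy=3,interpolation=cv2.INTER_CUBIC))
E
```

```text
pos [ 0.5339 -0.3033  0.0549] yaw 77.76 t 5.35 F [ 0.8 -1.1 -8.3] op 0.141
slide(now axes) [12.316 -2.513 -3.912] slide(after rot) [12.539 -0.92  -3.903] rot [ 0.0004  0.0002 -0.0409]
[ 0.05259647 -0.04898707 -0.03400589]
```

View pics/s4.png

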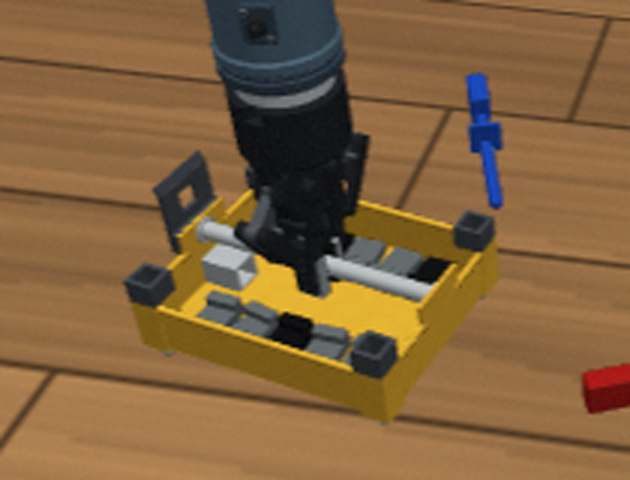

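View pics/w4.png

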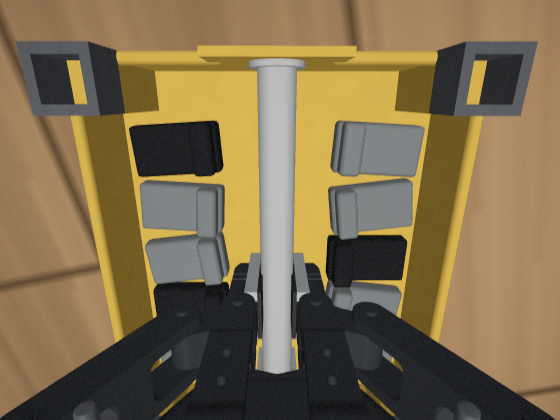

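drive_tool(
  deltas=[
    {"slide": [0, 0, -0.5], "delta_rot": [0, 0, 0], "hand": 0},
    {"slide": [0, 0, -0.7], "delta_rot": [0, 0, 0], "hand": 0},
    {"slide": [0, 0, -0.7], "delta_rot": [0, 0, 0], "hand": 0},
    {"slide": [0, 0, -0.7], "delta_rot": [0, 0, 0], "hand": 0},
    {"slide": [0, 0, -0.7], "delta_rot": [0, 0, 0], "hand": 0},
  ],
)

```text
time_s: 6.08
eef_pos: [0.5331, -0.3026, 0.2198]
eef_rot: [-0.001, 0.778, 0.628, -0.0]
wrist_force: [-0.6, 0.3, -8.7]
opening: 0.144
```

drive_tool(
  deltas=[
    {"slide": [0, 0, -0.2], "delta_rot": [0, 0, -0.01], "hand": 0},
    {"slide": [0, 0, 0], "delta_rot": [0, 0, -0.01], "hand": 0},
    {"slide": [0, 0, 0], "delta_rot": [0, 0, -0.01], "hand": 0},
    {"slide": [0, 0, 0], "delta_rot": [0, 0, -0.011], "hand": 0},
    {"slide": [0.3, -0.03, 0], "delta_rot": [0, 0, 0], "hand": 0},
  ],
)

```text
time_s: 6.7
eef_pos: [0.5328, -0.2882, 0.2282]
eef_rot: [-0.001, 0.737, 0.676, -0.0]
wrist_force: [0.6, -0.7, -9.6]
opening: 0.141
```

```bash
python3 - <<'E'
from h import *
from bench import ctrl
o=ctrl.get_obs()
plan(o,[.5415,.3253,.23],np.pi/2-.0853); print(o["torque"])
E
```

```text
pos [ 0.5328 -0.2882  0.2282] yaw 85.09 t 6.7 F [ 0.6 -0.7 -9.6] op 0.141
slide(now axes) [12.239 -0.877 -0.028] slide(after rot) [12.239 -0.873 -0.036] rot [-0.0004 -0.0002 -0.0001]
[ 0.06048662  0.00387213 -0.03201597]
```

drive_tool(
  deltas=[
    {"slide": [0.5, -0.04, 0], "delta_rot": [0, 0, 0], "hand": 0},
    {"slide": [0.7, -0.05, 0], "delta_rot": [0, 0, 0], "hand": 0},
    {"slide": [0.8, -0.06, 0], "delta_rot": [0, 0, 0], "hand": 0},
    {"slide": [0.8, -0.06, 0], "delta_rot": [0, 0, 0], "hand": 0},
    {"slide": [0.8, -0.06, 0], "delta_rot": [0, 0, 0], "hand": 0},
  ],
)

```text
time_s: 7.32
eef_pos: [0.5345, -0.1043, 0.2294]
eef_rot: [-0.0, 0.736, 0.677, 0.0]
wrist_force: [0.7, 1.1, -7.6]
opening: 0.142
```

drive_tool(
  deltas=[
    {"slide": [0.8, -0.06, 0], "delta_rot": [0, 0, 0], "hand": 0},
    {"slide": [0.8, -0.06, 0], "delta_rot": [0, 0, 0], "hand": 0},
    {"slide": [0.8, -0.06, 0], "delta_rot": [0, 0, 0], "hand": 0},
    {"slide": [0.8, -0.06, 0], "delta_rot": [0, 0, 0], "hand": 0},
    {"slide": [0.8, -0.06, 0], "delta_rot": [0, 0, 0], "hand": 0},
  ],
)

```text
time_s: 7.95
eef_pos: [0.5359, 0.0961, 0.2295]
eef_rot: [-0.0, 0.736, 0.677, 0.0]
wrist_force: [-0.1, 0.6, -8.5]
opening: 0.138
```

```bash
python3 - <<'E'
from h import *
from bench import ctrl
o=ctrl.get_obs()
plan(o,[.5415,.3253,.23],np.pi/2-.0853); print(o["torque"])
c=ctrl.camera("wrist"); cv2.imwrite("pics/w5.png",c["frame"][:,:,::-1])
E
```

```text
pos [0.5359 0.0961 0.2295] yaw 85.2 t 7.95 F [-0.1  0.6 -8.5] op 0.138
slide(now axes) [ 4.578 -0.272 -0.007] slide(after rot) [ 4.578 -0.279 -0.01 ] rot [ 0.0001 -0.0002  0.0005]
[ 0.01624866 -0.07810634  0.01979453]
```

View pics/w5.png

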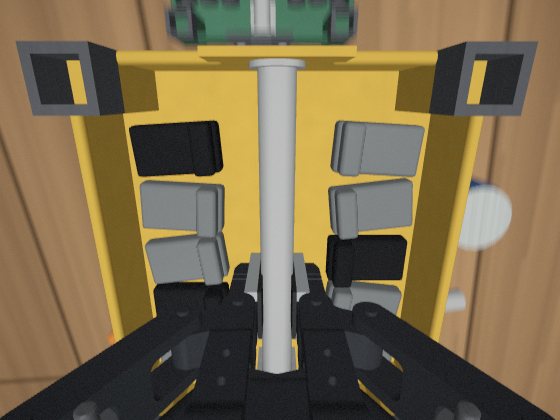

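Continue to above the green tray.

drive_tool(
  deltas=[
    {"slide": [0.9, -0.05, 0], "delta_rot": [0, 0, 0], "hand": 0},
    {"slide": [0.9, -0.05, 0], "delta_rot": [0, 0, 0], "hand": 0},
    {"slide": [0.9, -0.05, 0], "delta_rot": [0, 0, 0], "hand": 0},
    {"slide": [0.8, -0.05, 0], "delta_rot": [0, 0, 0], "hand": 0},
    {"slide": [0.5, -0.05, 0], "delta_rot": [0, 0, 0], "hand": 0},
  ],
)

```text
time_s: 8.62
eef_pos: [0.5398, 0.2966, 0.2293]
eef_rot: [-0.0, 0.736, 0.677, 0.0]
wrist_force: [-0.2, -0.4, -8.7]
opening: 0.141
```

drive_tool(
  deltas=[
    {"slide": [0.4, 0, 0], "delta_rot": [0, 0, 0], "hand": 0},
    {"slide": [0.15, 0, 0.2], "delta_rot": [0, 0, 0], "hand": 0},
    {"slide": [0, 0, 0.2], "delta_rot": [0, 0, 0], "hand": 0},
    {"slide": [0, 0, 0], "delta_rot": [0, 0, 0], "hand": 0},
    {"slide": [0, 0, 0], "delta_rot": [0, 0, 0], "hand": 0},
  ],
)

```text
time_s: 9.25
eef_pos: [0.5442, 0.3199, 0.2091]
eef_rot: [0.0, 0.737, 0.676, -0.0]
wrist_force: [0.1, -0.3, -8.4]
opening: 0.142
```

```bash
cat > snap.py <<'E'
from h import *
from bench import ctrl
import sys
n=sys.argv[1]
o=ctrl.get_obs(); plan(o,[.5415,.3253,.23],np.pi/2-.0853); print(o["torque"])
d={k:ctrl.camera(k) for k in("top","scene","wrist")}; d["o"]=o
pickle.dump(d,open(n+".pkl","wb"))
for k in("top","scene","wrist"): cv2.imwrite(f"pics/{n}_{k}.png",d[k]["frame"][:,:,::-1])
def crop(k,x0,y0,x1,y1,s):
    cv2.imwrite(f"pics/{n}_{k}c.png",cv2.resize(d[k]["frame"][y0:y1,x0:x1,::-1],None,fx=s,fy=s,interpolation=cv2.INTER_CUBIC))
for a in sys.argv[2:]:
    k,*v=a.split(","); crop(k,*map(int,v))
E
python3 snap.py d1 top,20,100,180,220,5 scene,390,140,560,330,3
```

```text
pos [0.5442 0.3199 0.2091] yaw 85.06 t 9.25 F [ 0.1 -0.3 -8.4] op 0.142
slide(now axes) [ 0.102 -0.062 -0.417] slide(after rot) [ 0.103 -0.062 -0.417] rot [-0.0001  0.0001 -0.0003]
[ 0.01208174 -0.02745328 -0.01350298]
```

View pics/d1_topc.png

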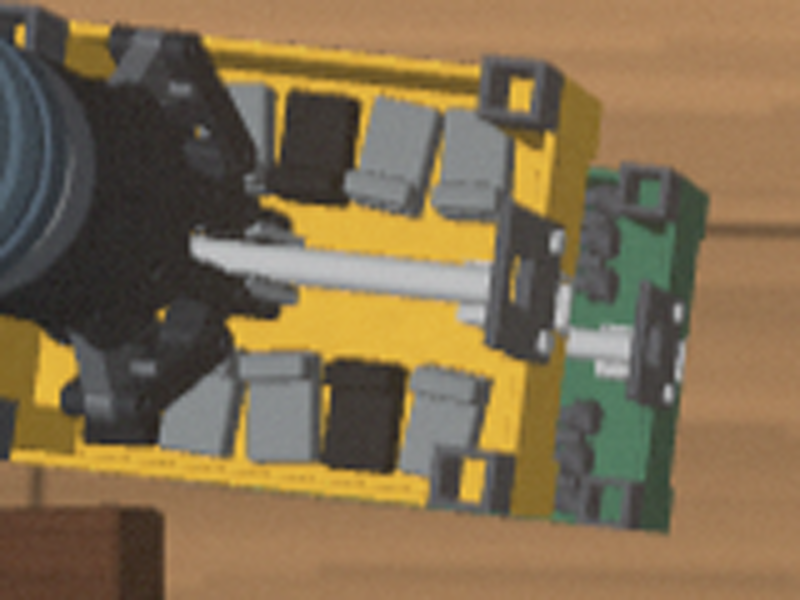

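View pics/d1_scenec.png

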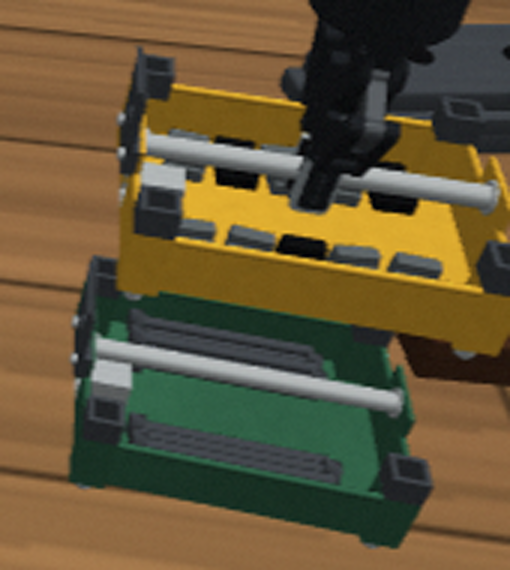

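```bash
python3 - <<'E'
import cv2
for nm,k,x0,y0,x1,y1,s in[("e1","scene",425,150,560,270,5),("e2","scene",410,225,560,330,5)]:
    im=cv2.imread(f"pics/d1_{k}.png")[y0:y1,x0:x1]; cv2.imwrite(f"pics/{nm}.png",cv2.resize(im,None,fx=s,fy=s,interpolation=cv2.INTER_CUBIC))
E
```

View pics/e1.png

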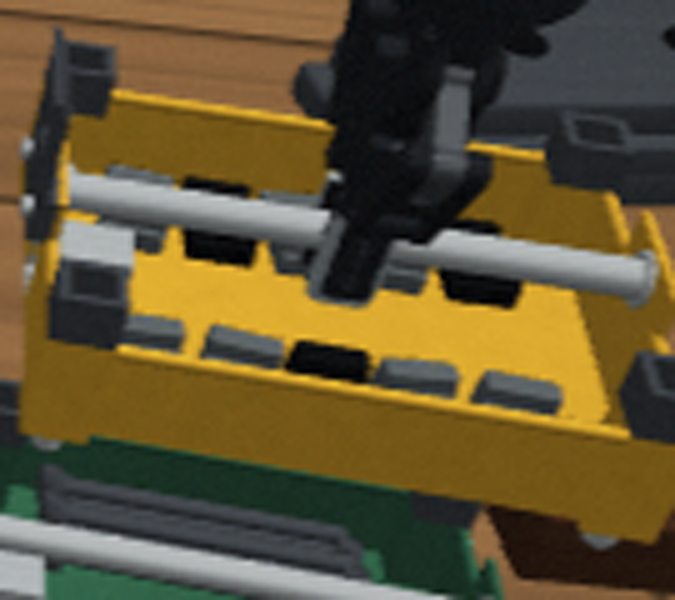

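View pics/e2.png

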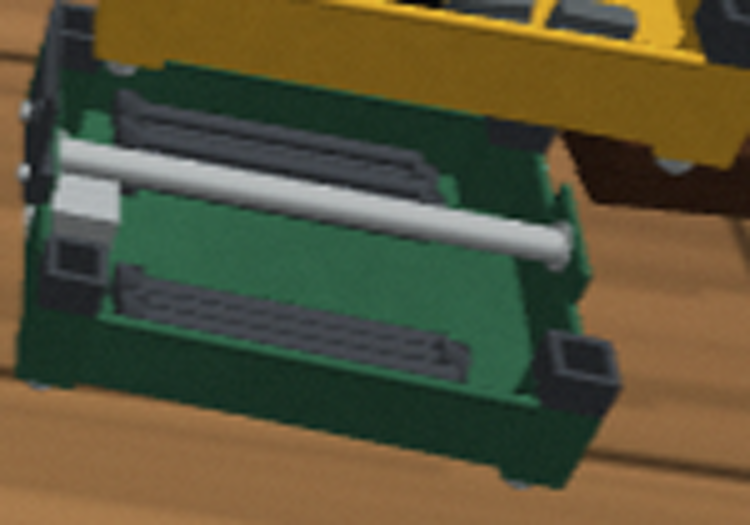

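View pics/d1_wrist.png

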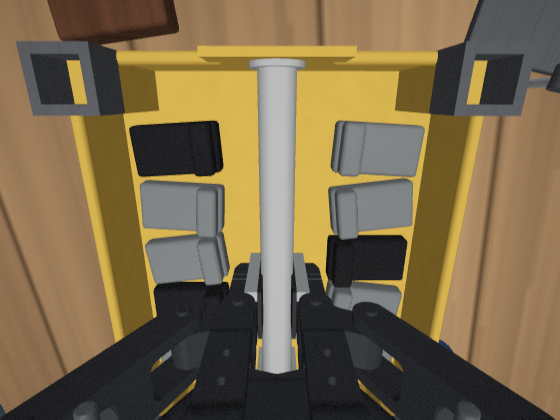

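```bash
python3 - <<'E'
from h import *
d=pickle.load(open("d1.pkl","rb")); T,S,W,o=d["top"],d["scene"],d["wrist"],d["o"]
L=np.array([[69,89,74],[69,-89,74],[-69,89,74],[-69,-89,74]])/1000
B=np.array([0,.098,.061])
y=[(T,L[[1,3]],uncrop([(519,92),(472,478)],5,20,100)),(S,np.vstack([L[[3,2,1]],B,]),uncrop([(87,62),(600,132),(92,286),(645,278)],5,425,150))]
v,r=fit(y,[.53,.3,0.2,0]); print("y",np.round(v,4),np.degrees(v[3]),"res",np.round(r.reshape(-1,2),1).tolist())
print("rel tcp", v[:3]-o["eef_pos"])
d0=pickle.load(open("a.pkl","rb")); T0,S0=d0["top"],d0["scene"]
g=[(T0,L,uncrop([(136,86),(627,138),(87,459),(583,513)],6,45,115)),(S0,L,uncrop([(634,407),(128,308),(575,152),(129,72)],5,400,215)),(S,np.vstack([B]),uncrop([(563,243)],5,410,225)),(T,L[[1,3]],uncrop([(649,192),(610,502)],5,20,100))]
v,r=fit(g,[.53,.3,0.,0]); print("g",np.round(v,4),np.degrees(v[3]),"res",np.round(r.reshape(-1,2),1).tolist())
# wrist-based yellow pose
w=(W,L[[0,2]],np.array([[483,77],[68,77]])) 
E
```

```text
y [ 0.5424  0.3177  0.1689 -0.0864] -4.950870103374878 res [[-1.2, -0.6], [-1.5, 0.3], [-1.0, -0.6], [-1.5, 0.5], [-0.3, -0.6], [0.0, 1.1]]
rel tcp [-0.00179207 -0.00217989 -0.04028502]
g [ 0.5413  0.3249 -0.0006 -0.0848] -4.859325413099468 res [[0.3, -0.0], [-0.5, -0.1], [0.4, 0.5], [-0.6, 0.0], [-0.6, -0.2], [-0.6, 0.1], [0.0, -0.6], [-0.4, -0.2], [0.3, 0.9], [-0.8, -0.5], [-0.5, 0.1]]
```

drive_tool(
  deltas=[
    {"slide": [0.14, -0.04, 0.2], "delta_rot": [0, 0, -0.0005], "hand": 0},
    {"slide": [0, 0, 0.4], "delta_rot": [0, 0, 0], "hand": 0},
    {"slide": [0, 0, 0.4], "delta_rot": [0, 0, 0], "hand": 0},
    {"slide": [0, 0, 0.3], "delta_rot": [0, 0, 0], "hand": 0},
    {"slide": [0, 0, 0.1], "delta_rot": [0, 0, 0], "hand": 0},
  ],
)

```text
time_s: 10.02
eef_pos: [0.5415, 0.3275, 0.137]
eef_rot: [-0.001, 0.736, 0.677, -0.002]
wrist_force: [0.3, 0.5, -8.8]
opening: 0.14
```

drive_tool(
  deltas=[
    {"slide": [0, 0, 0.1], "delta_rot": [0, 0, 0], "hand": 0},
    {"slide": [0, 0, 0], "delta_rot": [0, 0, 0], "hand": 0},
    {"slide": [0, 0, 0], "delta_rot": [0, 0, 0], "hand": 0},
    {"slide": [0, 0, 0], "delta_rot": [0, 0, 0], "hand": 0},
    {"slide": [0, 0, 0], "delta_rot": [0, 0, 0], "hand": 0},
  ],
)

```text
time_s: 10.65
eef_pos: [0.5427, 0.3281, 0.1347]
eef_rot: [0.0, 0.736, 0.677, 0.0]
wrist_force: [0.0, -0.2, -8.0]
opening: 0.141
```

```bash
python3 snap.py d2 top,30,110,180,220,5 scene,400,200,540,330,4
```

```text
pos [0.5427 0.3281 0.1347] yaw 85.23 t 10.65 F [ 0.  -0.2 -8. ] op 0.141
slide(now axes) [-0.056 -0.018 -1.907] slide(after rot) [-0.057 -0.019 -1.907] rot [ 0.0002 -0.0001  0.0006]
[ 0.02830948  0.00581134 -0.04571109]
```

View pics/d2_topc.png

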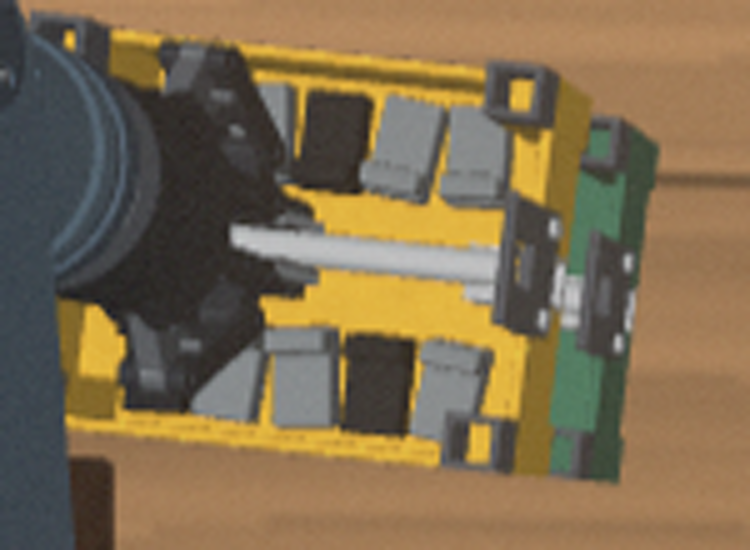

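View pics/d2_scenec.png

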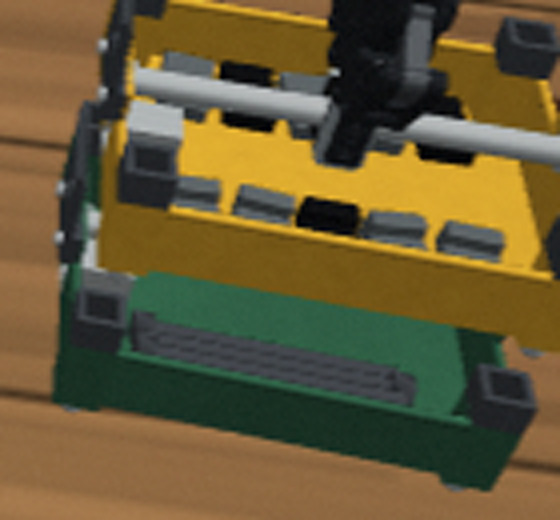

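```bash
python3 - <<'E'
import cv2
for nm,k,x0,y0,x1,y1,s in[("e3","scene",415,190,560,310,5),("e4","top",110,115,170,210,6)]:
    im=cv2.imread(f"pics/d2_{k}.png")[y0:y1,x0:x1]; cv2.imwrite(f"pics/{nm}.png",cv2.resize(im,None,fx=s,fy=s,interpolation=cv2.INTER_CUBIC))
E
```

```text
(no output)
```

View pics/e3.png

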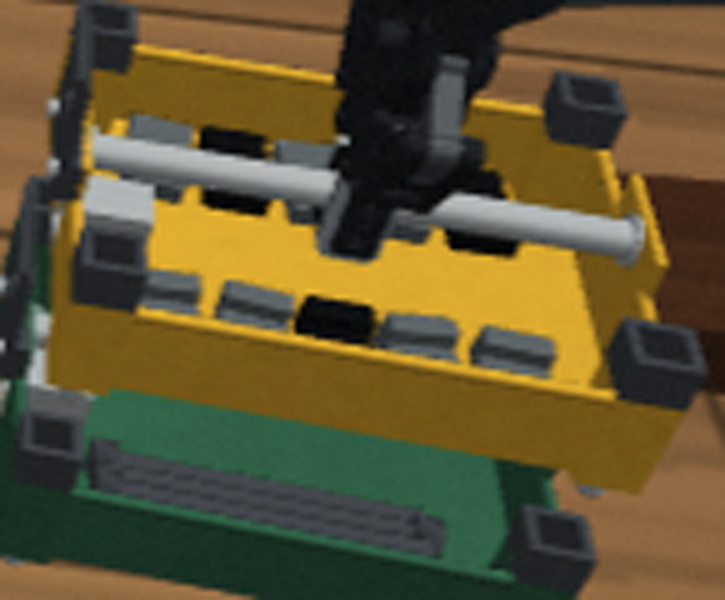

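View pics/e4.png

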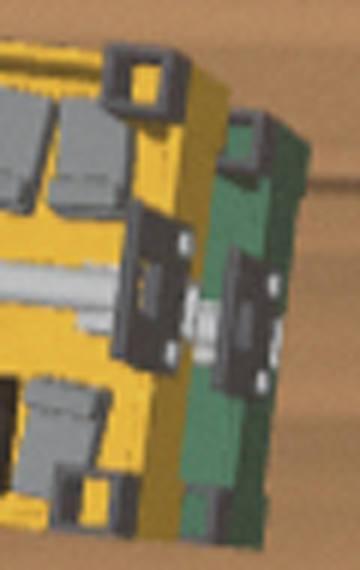

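```bash
python3 - <<'E'
from h import *
d=pickle.load(open("d2.pkl","rb")); T,S,o=d["top"],d["scene"],d["o"]
L=np.array([[69,89,74],[69,-89,74],[-69,89,74],[-69,-89,74]])/1000
t=(T,L[[1,3]],uncrop([(146,82),(94,502)],6,110,115)); s=(S,L[[3,2,1,0]],uncrop([(107,20),(587,92),(114,252),(660,347)],5,415,190))
d0=pickle.load(open("a.pkl","rb")); T0,S0=d0["top"],d0["scene"]
gt=(T0,L,uncrop([(136,86),(627,138),(87,459),(583,513)],6,45,115));gs=(S0,L,uncrop([(634,407),(128,308),(575,152),(129,72)],5,400,215))
def fitz(obs,z,x0):
    def f(v):
        R=Rz(v[2]); return np.concatenate([(proj(c,np.asarray(l)@R.T+[v[0],v[1],z])-P).ravel() for c,l,P in obs])
    q=least_squares(f,x0); return q.x,q.fun
for nm,ob in(("both",[t,s]),):
    v,r=fit(ob,[.53,.3,0.1,0]); print("y",np.round(v,4),np.degrees(v[3]),"res",np.round(r.reshape(-1,2),1).tolist())
for nm,a,b in(("top",[t],[gt]),("scene",[s],[gs]),("both",[t,s],[gt,gs])):
    v,r=fitz(a,o["eef_pos"][2]-.0394,[.54,.32,0]); g,rg=fitz(b,0,[.54,.32,0]); print(nm,v,g,"rel(y-g)",np.round(v-g,4))
    print(np.round(r,1))
E
```

```text
y [ 0.5402  0.3257  0.0931 -0.0798] -4.571147060049226 res [[-1.1, -0.3], [-0.6, 0.1], [-0.5, -0.1], [-0.4, 0.5], [-0.5, -0.1], [-0.2, -0.0]]
top [ 0.54051279  0.32318287 -0.08770097] [ 0.54137654  0.32447092 -0.08640176] rel(y-g) [-0.0009 -0.0013 -0.0013]
[ 0.  -0.3 -0.   0.3]
scene [ 0.54251413  0.32528115 -0.07770555] [ 0.54217249  0.32538449 -0.08408739] rel(y-g) [ 0.0003 -0.0001  0.0064]
[-0.4 -0.3  0.   0.3 -0.2 -0.1  0.5 -0.1]
both [ 0.54153512  0.32487909 -0.08398984] [ 0.54177557  0.32505767 -0.08531066] rel(y-g) [-0.0002 -0.0002  0.0013]
[-0.9 -1.  -0.7 -0.4 -0.4 -0.8 -0.   0.2 -0.8 -0.8 -0.1 -0.3]
```

drive_tool(
  deltas=[
    {"slide": [0, 0, 0.12], "delta_rot": [0, 0, 0], "hand": 0},
    {"slide": [0, 0, 0.12], "delta_rot": [0, 0, 0], "hand": 0},
    {"slide": [0, 0, 0.12], "delta_rot": [0, 0, 0], "hand": 0},
    {"slide": [0, 0, 0.08], "delta_rot": [0, 0, 0], "hand": 0},
    {"slide": [0, 0, 0], "delta_rot": [0, 0, 0], "hand": 0},
  ],
)

```text
time_s: 11.42
eef_pos: [0.5422, 0.3278, 0.1117]
eef_rot: [-0.0, 0.736, 0.677, -0.0]
wrist_force: [-0.5, -0.4, -8.6]
opening: 0.143
```

drive_tool(
  deltas=[
    {"slide": [0, 0, 0.06], "delta_rot": [0, 0, 0], "hand": 0},
    {"slide": [0, 0, 0.06], "delta_rot": [0, 0, 0], "hand": 0},
    {"slide": [0, 0, 0], "delta_rot": [0, 0, 0], "hand": 0},
    {"slide": [0, 0, 0], "delta_rot": [0, 0, 0], "hand": 0},
    {"slide": [0, 0, 0], "delta_rot": [0, 0, 0], "hand": 0},
  ],
)

```text
time_s: 12.05
eef_pos: [0.5426, 0.328, 0.1065]
eef_rot: [0.0, 0.736, 0.677, 0.0]
wrist_force: [0.1, -0.3, -8.3]
opening: 0.144
```

drive_tool(
  deltas=[
    {"slide": [0, 0, 0.06], "delta_rot": [0, 0, 0], "hand": 0},
    {"slide": [0, 0, 0.05], "delta_rot": [0, 0, 0], "hand": 0},
    {"slide": [0, 0, 0], "delta_rot": [0, 0, 0], "hand": 0},
    {"slide": [0, 0, 0], "delta_rot": [0, 0, 0], "hand": 0},
    {"slide": [0, 0, 0], "delta_rot": [0, 0, 0], "hand": 0},
  ],
)

```text
time_s: 12.68
eef_pos: [0.5426, 0.328, 0.1009]
eef_rot: [0.0, 0.736, 0.677, 0.0]
wrist_force: [0.0, -0.0, -8.7]
opening: 0.143
```

```bash
python3 snap.py d3 top,30,110,180,220,5 scene,400,200,540,330,4
```

```text
pos [0.5426 0.328  0.1009] yaw 85.23 t 12.68 F [ 0.  -0.  -8.7] op 0.143
slide(now axes) [-0.056 -0.017 -2.582] slide(after rot) [-0.056 -0.018 -2.582] rot [ 0.0001 -0.      0.0006]
[ 0.12065293 -0.05981892 -0.04520976]
```

View pics/d3_scenec.png

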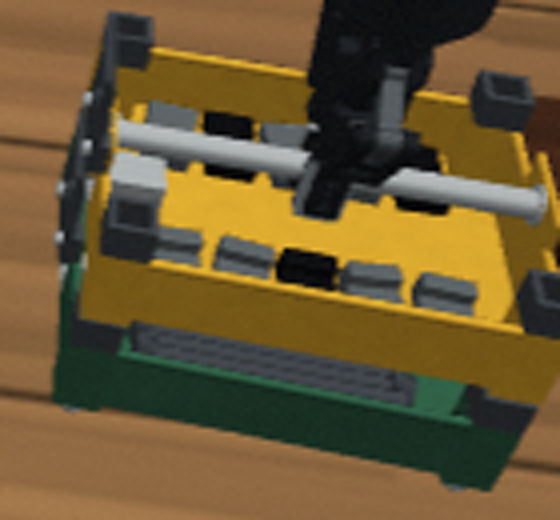

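drive_tool(
  deltas=[
    {"slide": [0, 0, 0.02], "delta_rot": [0, 0, 0], "hand": 0},
    {"slide": [0, 0, 0.02], "delta_rot": [0, 0, 0], "hand": 0},
    {"slide": [0, 0, 0.01], "delta_rot": [0, 0, 0], "hand": 0},
    {"slide": [0, 0, 0], "delta_rot": [0, 0, 0], "hand": 0},
    {"slide": [0, 0, 0], "delta_rot": [0, 0, 0], "hand": 0},
  ],
)

```text
time_s: 13.45
eef_pos: [0.5428, 0.3281, 0.0991]
eef_rot: [0.0, 0.736, 0.677, 0.0]
wrist_force: [-4.3, -1.6, 2.3]
opening: 0.139
```

drive_tool(
  deltas=[
    {"slide": [0, 0, 0], "delta_rot": [0, 0, 0], "hand": 0.3},
    {"slide": [0, 0, 0], "delta_rot": [0, 0, 0], "hand": 0.6},
    {"slide": [0, 0, 0], "delta_rot": [0, 0, 0], "hand": 0.8},
    {"slide": [0, 0, 0], "delta_rot": [0, 0, 0], "hand": 0.8},
    {"slide": [0, 0, 0], "delta_rot": [0, 0, 0], "hand": 0.8},
  ],
)

```text
time_s: 14.08
eef_pos: [0.5426, 0.328, 0.0983]
eef_rot: [0.0, 0.736, 0.677, 0.0]
wrist_force: [0.4, 0.1, 0.2]
opening: 0.797
```

drive_tool(
  deltas=[
    {"slide": [0, 0, -0.2], "delta_rot": [0, 0, 0], "hand": 0.8},
    {"slide": [0, 0, -0.5], "delta_rot": [0, 0, 0], "hand": 0.8},
    {"slide": [0, 0, -0.7], "delta_rot": [0, 0, 0], "hand": 0.8},
    {"slide": [0, 0, -0.7], "delta_rot": [0, 0, 0], "hand": 0.8},
    {"slide": [0, 0, -0.7], "delta_rot": [0, 0, 0], "hand": 0.8},
  ],
)

```text
time_s: 14.7
eef_pos: [0.5426, 0.328, 0.2404]
eef_rot: [0.0, 0.736, 0.677, 0.0]
wrist_force: [0.5, 0.9, 0.0]
opening: 0.798
```

```bash
python3 snap.py d4 top,40,110,180,220,5 scene,400,200,540,330,4
```

```text
pos [0.5426 0.328  0.2404] yaw 85.23 t 14.7 F [0.5 0.9 0. ] op 0.798
slide(now axes) [-0.056 -0.017  0.207] slide(after rot) [-0.056 -0.017  0.207] rot [ 0.0003 -0.0001  0.0006]
[0.00048292 0.00191615 0.00335839]
```

View pics/d4_scenec.png

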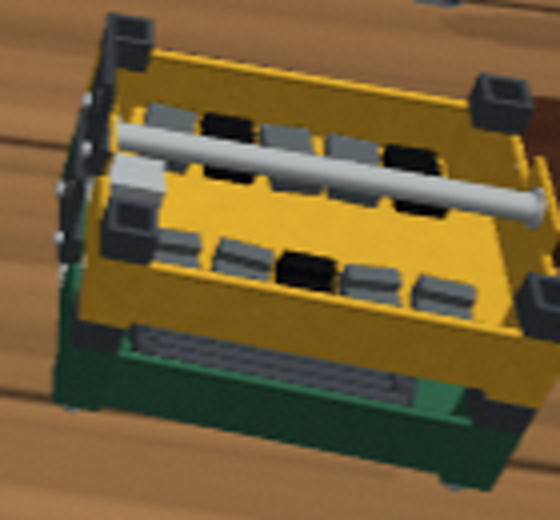

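View pics/d4_wrist.png

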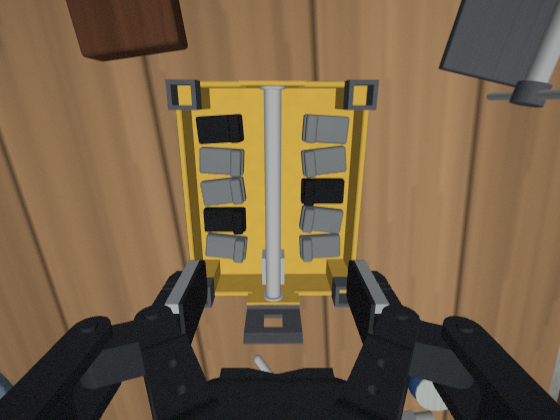

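View pics/d4_topc.png

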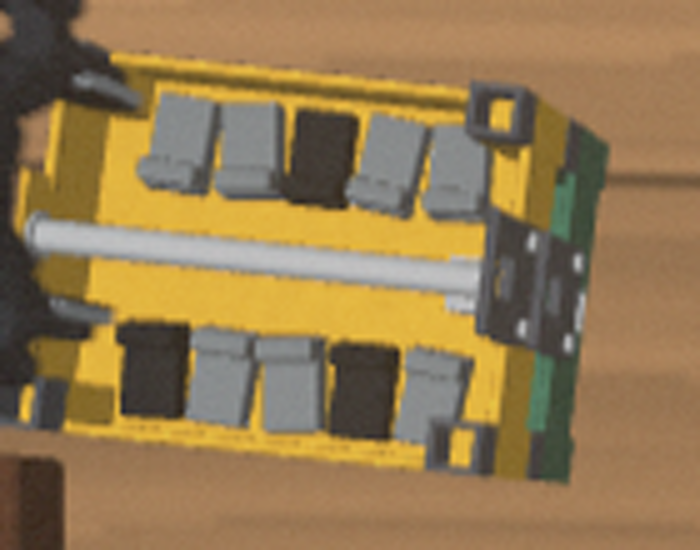

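```bash
python3 - <<'E'
from h import *
from bench import ctrl
plan(ctrl.get_obs(),[.5569,-.0844,.18],np.pi/2+.447)
E
```

```text
pos [0.544  0.3286 0.2418] yaw 85.23 t 14.85 F [-0.1 -1.   0. ] op 0.802
slide(now axes) [-8.213  0.937  1.22 ] slide(after rot) [-7.56  -3.338  1.236] rot [ 0.0019 -0.0003 -0.1688]
```

drive_tool(
  deltas=[
    {"slide": [-0.5, 0.05, 0], "delta_rot": [0, 0, 0], "hand": 0.8},
    {"slide": [-0.9, 0.1, 0], "delta_rot": [0, 0, 0], "hand": 0.8},
    {"slide": [-0.9, 0.1, 0], "delta_rot": [0, 0, 0], "hand": 0.8},
    {"slide": [-0.9, 0.1, 0], "delta_rot": [0, 0, 0], "hand": 0.8},
    {"slide": [-0.9, 0.1, 0], "delta_rot": [0, 0, 0], "hand": 0.8},
  ],
)

```text
time_s: 15.48
eef_pos: [0.5471, 0.1204, 0.2371]
eef_rot: [-0.001, 0.736, 0.677, -0.001]
wrist_force: [1.3, -0.1, -0.6]
opening: 0.802
```

drive_tool(
  deltas=[
    {"slide": [-0.9, 0.1, 0], "delta_rot": [0, 0, 0], "hand": 0.8},
    {"slide": [-0.9, 0.1, 0], "delta_rot": [0, 0, 0], "hand": 0.8},
    {"slide": [-0.9, 0.1, 0], "delta_rot": [0, 0, 0], "hand": 0.8},
    {"slide": [-0.9, 0.1, 0], "delta_rot": [0, 0, 0], "hand": 0.8},
    {"slide": [-0.5, 0.1, 0.2], "delta_rot": [0, 0, 0], "hand": 0.8},
  ],
)

```text
time_s: 16.1
eef_pos: [0.5555, -0.0867, 0.2278]
eef_rot: [0.0, 0.737, 0.676, -0.0]
wrist_force: [0.1, -0.2, -0.8]
opening: 0.802
```

drive_tool(
  deltas=[
    {"slide": [0, 0, 0.3], "delta_rot": [0, 0, -0.055], "hand": 0.8},
    {"slide": [0, 0, 0.3], "delta_rot": [0, 0, -0.055], "hand": 0.8},
    {"slide": [0, 0, 0.3], "delta_rot": [0, 0, -0.055], "hand": 0.8},
    {"slide": [0, 0, 0], "delta_rot": [0, 0, -0.003], "hand": 0.8},
    {"slide": [0, 0, 0], "delta_rot": [0, 0, 0], "hand": 0.8},
  ],
)

```text
time_s: 16.73
eef_pos: [0.5557, -0.0845, 0.1833]
eef_rot: [-0.0, 0.535, 0.845, -0.0]
wrist_force: [-0.4, 0.2, 0.6]
opening: 0.802
```

```bash
python3 snap.py p1; python3 - <<'E'
from h import *
from bench import ctrl
plan(ctrl.get_obs(),[.5569,-.0844,.18],np.pi/2+.447)
E
```

```text
pos [ 0.5557 -0.0845  0.1833] yaw 115.29 t 16.73 F [-0.4  0.2  0.6] op 0.802
slide(now axes) [ 7.532  3.245 -0.933] slide(after rot) [ 8.142 -0.981 -0.934] rot [-1.000e-04 -1.000e-04  1.676e-01]
[0.00243527 0.0052774  0.0088639 ]
pos [ 0.5561 -0.0847  0.184 ] yaw 115.38 t 16.88 F [1.4 0.5 0.5] op 0.802
slide(now axes) [-0.002  0.016  0.08 ] slide(after rot) [-0.002  0.017  0.08 ] rot [ 0.0003  0.0003 -0.0013]
```

View pics/p1_wrist.png

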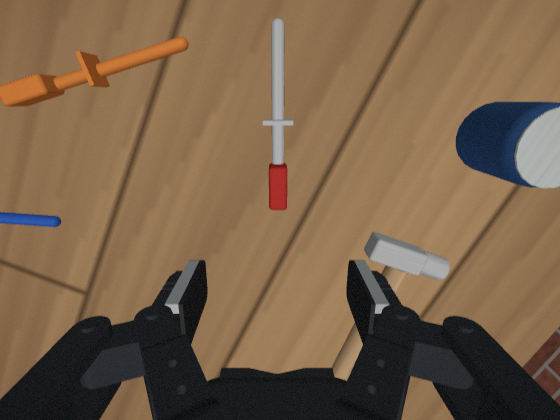

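```bash
python3 - <<'E'
import cv2
im=cv2.imread("pics/p1_wrist.png")[5:225,230:330]; cv2.imwrite("pics/p1c.png",cv2.resize(im,None,fx=2.7,fy=2.7,interpolation=cv2.INTER_CUBIC))
im=cv2.imread("pics/p1_wrist.png")[105:225,230:330]; cv2.imwrite("pics/p1d.png",cv2.resize(im,None,fx=5,fy=5,interpolation=cv2.INTER_CUBIC))
E
```

```text
(no output)
```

View pics/p1d.png

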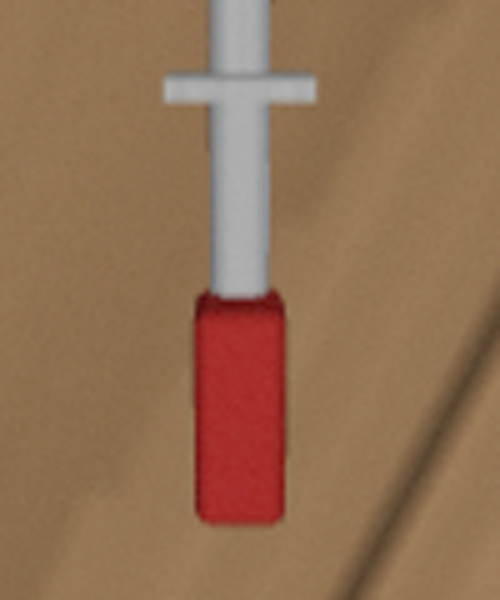

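```bash
python3 - <<'E'
from h import *
d=pickle.load(open("p1.pkl","rb")); d0=pickle.load(open("a.pkl","rb"))
P=np.array([[0,0,.028],[0,.152,.006]])
F=np.array([[0,.022,.028],[0,-.022,.028]])
w=[(d["wrist"],P[1:],np.array([[278.2,18.5]])),(d["wrist"],F,uncrop([(240,304),(240,522)],5,230,105))]
p=[(d0["top"],P,uncrop([(567,159),(100,374)],8,220,145)),(d0["scene"],P,uncrop([(161,164),(694,112)],8,245,235))]
for o in(w,w+p):
    v,r=fit(o,[.55,-.084,0,.44]); print(np.round(v,4),np.degrees(v[3]),np.round(r.reshape(-1,2),1).tolist())
E
```

```text
[ 0.5579 -0.0837 -0.0043  0.4399] 25.204242993395376 [[-0.0, -0.1], [0.1, 0.2], [-0.1, -0.2]]
[ 0.5577 -0.0837 -0.002   0.4418] 25.31587275081834 [[-0.6, -0.7], [-0.2, 0.7], [-0.3, 0.5], [0.2, -0.7], [-0.6, -0.1], [0.3, 0.4], [0.5, 1.4]]
```

```bash
python3 - <<'E'
from h import *
from bench import ctrl
plan(ctrl.get_obs(),[.5578,-.0837,.004],np.radians(115.25))
E
```

```text
pos [ 0.5561 -0.0847  0.184 ] yaw 115.38 t 16.88 F [1.4 0.5 0.5] op 0.802
slide(now axes) [0.006 0.036 3.6  ] slide(after rot) [3.0e-03 3.9e-02 3.6e+00] rot [0.0003 0.0003 0.0007]
```

drive_tool(
  deltas=[
    {"slide": [0.01, 0.035, 0.5], "delta_rot": [0, 0, 0], "hand": 0.6},
    {"slide": [0, 0, 0.7], "delta_rot": [0, 0, 0], "hand": 0.6},
    {"slide": [0, 0, 0.7], "delta_rot": [0, 0, 0], "hand": 0.6},
    {"slide": [0, 0, 0.6], "delta_rot": [0, 0, 0], "hand": 0.6},
    {"slide": [0, 0, 0.5], "delta_rot": [0, 0, 0], "hand": 0.6},
  ],
)

```text
time_s: 17.5
eef_pos: [0.5572, -0.0834, 0.0326]
eef_rot: [0.0, 0.534, 0.845, 0.0]
wrist_force: [-0.2, -0.7, -0.7]
opening: 0.597
```

drive_tool(
  deltas=[
    {"slide": [0, 0, 0.25], "delta_rot": [0, 0, 0], "hand": 0.6},
    {"slide": [0, 0, 0.15], "delta_rot": [0, 0, 0], "hand": 0.6},
    {"slide": [0, 0, 0.08], "delta_rot": [0, 0, 0], "hand": 0.6},
    {"slide": [0, 0, 0.05], "delta_rot": [0, 0, 0], "hand": 0.6},
    {"slide": [0, 0, 0], "delta_rot": [0, 0, 0], "hand": 0.6},
  ],
)

```text
time_s: 18.12
eef_pos: [0.5574, -0.0834, 0.0072]
eef_rot: [0.0, 0.534, 0.846, 0.0]
wrist_force: [-0.8, -0.1, -1.4]
opening: 0.6
```

```bash
python3 snap.py p2; python3 - <<'E'
from h import *
from bench import ctrl
plan(ctrl.get_obs(),[.5578,-.0837,.004],np.radians(115.25))
E
```

```text
pos [ 0.5574 -0.0834  0.0072] yaw 115.46 t 18.12 F [-0.8 -0.1 -1.4] op 0.6
slide(now axes) [ 7.515  3.23  -4.459] slide(after rot) [ 8.118 -1.013 -4.457] rot [2.000e-04 1.000e-04 1.686e-01]
[-0.0362102   0.01426242 -0.03697728]
pos [ 0.5574 -0.0835  0.0072] yaw 115.46 t 18.27 F [ 0.2 -0.5 -0.2] op 0.599
slide(now axes) [-0.008  0.005  0.064] slide(after rot) [-0.008  0.005  0.064] rot [0.0002 0.0002 0.0012]
```

View pics/p2_wrist.png

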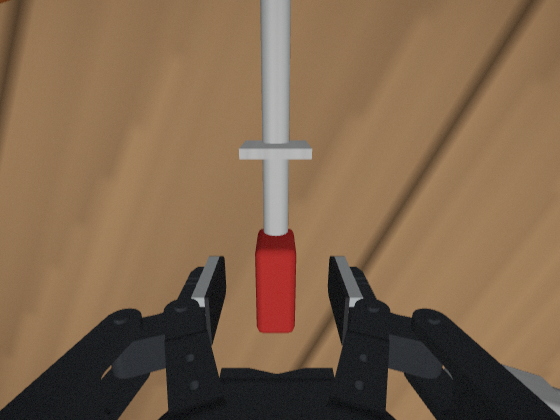

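drive_tool(
  deltas=[
    {"slide": [0, 0, 0.05], "delta_rot": [0, 0, 0.001], "hand": 0.6},
    {"slide": [0, 0, 0], "delta_rot": [0, 0, 0], "hand": 0.6},
    {"slide": [0, 0, 0], "delta_rot": [0, 0, 0], "hand": 0},
    {"slide": [0, 0, 0], "delta_rot": [0, 0, 0], "hand": 0},
    {"slide": [0, 0, 0], "delta_rot": [0, 0, 0], "hand": 0},
  ],
)

```text
time_s: 18.9
eef_pos: [0.5573, -0.0834, 0.0045]
eef_rot: [0.0, 0.535, 0.845, 0.0]
wrist_force: [-0.0, -0.4, 1.6]
opening: 0.195
```

drive_tool(
  deltas=[
    {"slide": [0, 0, 0], "delta_rot": [0, 0, 0], "hand": 0},
    {"slide": [0, 0, 0], "delta_rot": [0, 0, 0], "hand": 0},
    {"slide": [0, 0, -0.2], "delta_rot": [0, 0, 0], "hand": 0},
    {"slide": [0, 0, -0.5], "delta_rot": [0, 0, 0], "hand": 0},
    {"slide": [0, 0, -0.5], "delta_rot": [0, 0, 0], "hand": 0},
  ],
)

```text
time_s: 19.52
eef_pos: [0.5566, -0.0832, 0.065]
eef_rot: [-0.001, 0.535, 0.845, -0.0]
wrist_force: [0.8, -0.3, -1.0]
opening: 0.203
```

```bash
python3 snap.py p3 scene,230,180,370,290,5
```

```text
pos [ 0.5566 -0.0832  0.065 ] yaw 115.29 t 19.52 F [ 0.8 -0.3 -1. ] op 0.203
slide(now axes) [ 7.518  3.214 -3.297] slide(after rot) [ 8.114 -0.998 -3.3  ] rot [-0.0003 -0.0002  0.1676]
[-0.06403554 -0.06679568 -0.02113698]
```

View pics/p3_wrist.png

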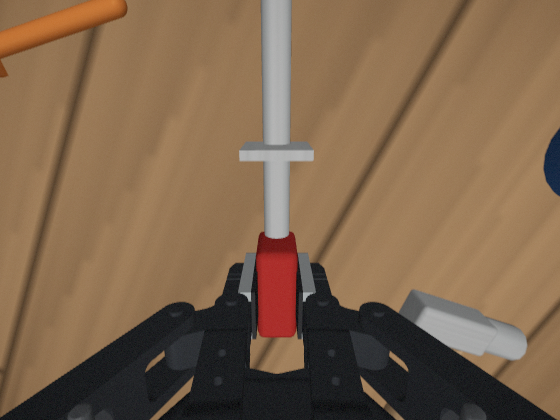

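View pics/p3_scenec.png

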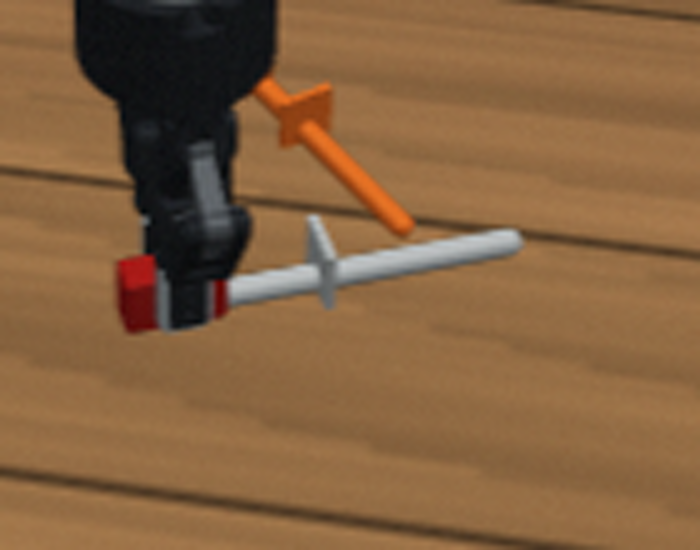

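```bash
python3 - <<'E'
import cv2
im=cv2.imread("pics/d4_wrist.png")[70:350,150:390]; cv2.imwrite("pics/d4w.png",cv2.resize(im,None,fx=2.1,fy=2.1,interpolation=cv2.INTER_CUBIC))
E
```

```text
(no output)
```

View pics/d4w.png

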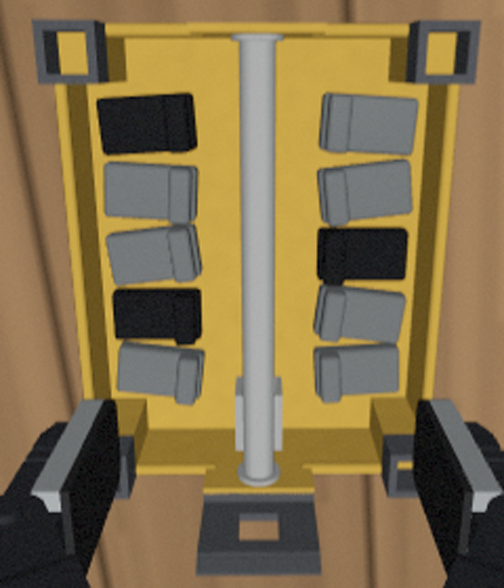

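```bash
python3 - <<'E'
from h import *
d=pickle.load(open("d4.pkl","rb")); W=d["wrist"]
L=np.array([[69,89,74],[-69,89,74],[0,-105,89]])/1000
P=(np.array([(446,51),(69,51),(259,526)])+.5)/2.1-.5+[150,70]
o=[(W,L,P)]
v,r=fit(o,[.54,.32,.06,-.08]); print(np.round(v,4),np.degrees(v[3]),np.round(r.reshape(-1,2),1).tolist())
R=Rz(v[3]);
for z in (.06,):
  def f(q): return (proj(W,L@Rz(q[2]).T+[q[0],q[1],z])-P).ravel()
  q=least_squares(f,[.54,.32,-.08]); print(q.x,np.degrees(q.x[2]),q.fun.round(1))
E
```

```text
[ 0.5433  0.3273  0.0563 -0.0835] -4.786731480156996 [[0.3, 0.2], [-0.4, 0.1], [0.1, -0.4]]
[ 0.54331538  0.32764573 -0.08353275] -4.786074297454742 [ 1.7 -0.4 -1.8 -0.6  0.1  2. ]
```

```bash
cat > tgt.py <<'E'
from h import *
from bench import ctrl
import sys
def tp(u,x=0,z=.0875,c=(.5433,.327),th=np.radians(-4.8)):
    return [c[0]+x*np.cos(th)-u*np.sin(th)*1.0, c[1]+x*np.sin(th)+u*np.cos(th), z]
if __name__=="__main__":
    p=tp(float(sys.argv[1])); print(p); plan(ctrl.get_obs(),p,np.radians(85.2))
E
python3 tgt.py -.274
```

```text
[np.float64(0.5203722709269456), np.float64(0.05396095656563582), 0.0875]
pos [ 0.5582 -0.0837  0.0658] yaw 115.29 t 19.68 F [ 0.1 -0.7 -0.3] op 0.195
slide(now axes) [ 2.812  0.494 -0.44 ] slide(after rot) [ 2.681 -0.984 -0.435] rot [0.0009 0.0005 0.1671]
```

drive_tool(
  deltas=[
    {"slide": [0, 0, -0.2], "delta_rot": [0, 0, 0.04], "hand": 0},
    {"slide": [0, 0, -0.24], "delta_rot": [0, 0, 0.045], "hand": 0},
    {"slide": [0, 0, 0], "delta_rot": [0, 0, 0.045], "hand": 0},
    {"slide": [0, 0, 0], "delta_rot": [0, 0, 0.037], "hand": 0},
    {"slide": [0, 0, 0], "delta_rot": [0, 0, 0], "hand": 0},
  ],
)

```text
time_s: 20.3
eef_pos: [0.5562, -0.083, 0.085]
eef_rot: [-0.001, 0.736, 0.677, -0.001]
wrist_force: [0.0, 0.2, -0.8]
opening: 0.197
```

drive_tool(
  deltas=[
    {"slide": [0.5, -0.25, 0], "delta_rot": [0, 0, 0], "hand": 0},
    {"slide": [0.6, -0.25, 0], "delta_rot": [0, 0, 0], "hand": 0},
    {"slide": [0.6, -0.25, 0], "delta_rot": [0, 0, 0], "hand": 0},
    {"slide": [0.5, -0.23, 0], "delta_rot": [0, 0, 0], "hand": 0},
    {"slide": [0, 0, 0], "delta_rot": [0, 0, 0], "hand": 0},
  ],
)

```text
time_s: 20.92
eef_pos: [0.516, 0.0319, 0.0854]
eef_rot: [-0.001, 0.734, 0.679, -0.001]
wrist_force: [-0.1, -0.7, -0.9]
opening: 0.195
```

```bash
python3 tgt.py -.274;python3 snap.py p4 scene,320,180,480,300,5 top,110,120,270,230,5
```

```text
[np.float64(0.5203722709269456), np.float64(0.05396095656563582), 0.0875]
pos [0.516  0.0319 0.0854] yaw 85.5 t 20.93 F [-0.1 -0.7 -0.9] op 0.195
slide(now axes) [ 0.446  0.052 -0.042] slide(after rot) [ 0.446  0.05  -0.043] rot [-0.0007 -0.0001  0.0017]
pos [0.516  0.0319 0.0854] yaw 85.5 t 20.93 F [-0.1 -0.7 -0.9] op 0.195
slide(now axes) [ 5.89   0.042 -2.891] slide(after rot) [ 5.89   0.008 -2.893] rot [-0.0007 -0.0001  0.0022]
[-0.10340695 -0.00288891 -0.03042425]
```

View pics/p4_wrist.png

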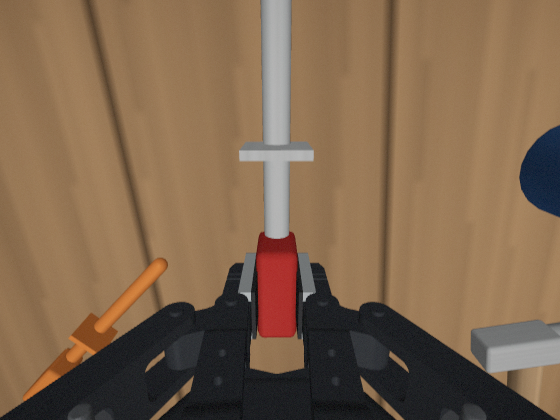

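View pics/p4_scenec.png

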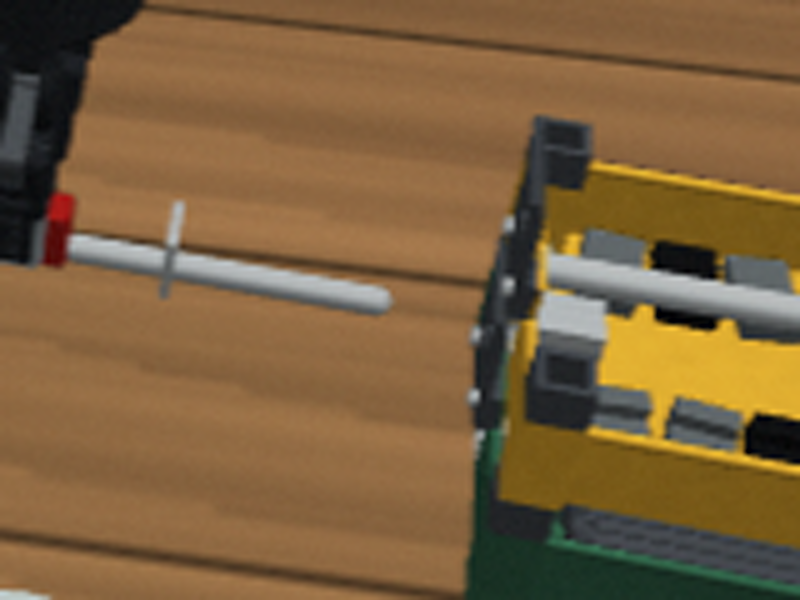

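View pics/p4_topc.png

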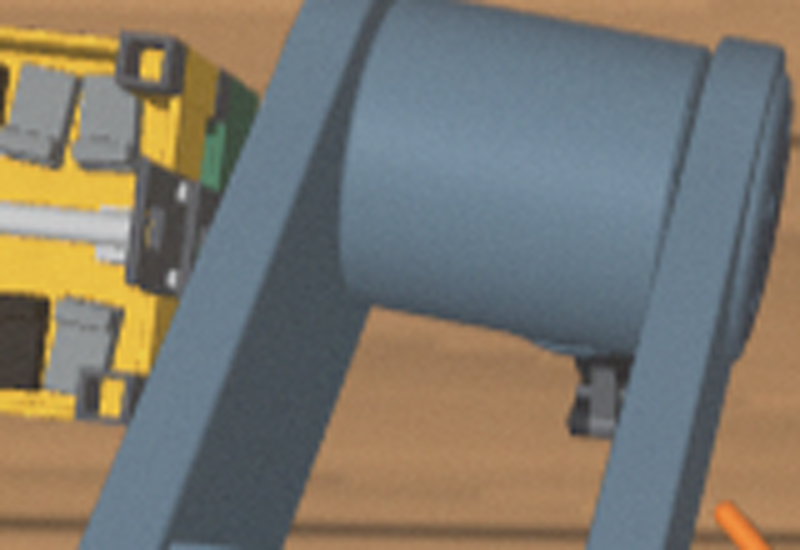

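View pics/p4_scene.png

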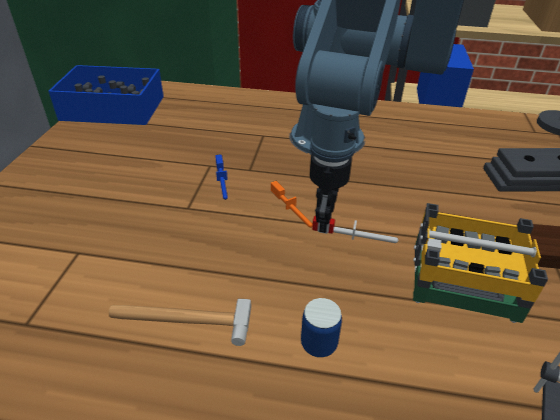

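```bash
python3 tgt.py -.274
```

```text
[np.float64(0.5203722709269456), np.float64(0.05396095656563582), 0.0875]
pos [0.5177 0.0298 0.0861] yaw 85.28 t 21.07 F [-0.1  0.1 -0.6] op 0.198
slide(now axes) [ 0.487  0.014 -0.028] slide(after rot) [ 0.487  0.013 -0.028] rot [0.     0.0001 0.0005]
```

drive_tool(
  deltas=[
    {"slide": [0.25, 0.013, -0.028], "delta_rot": [0, 0, 0.0005], "hand": 0},
    {"slide": [0.24, 0, 0], "delta_rot": [0, 0, 0], "hand": 0},
    {"slide": [0, 0, 0], "delta_rot": [0, 0, 0], "hand": 0},
    {"slide": [0, 0, 0], "delta_rot": [0, 0, 0], "hand": 0},
    {"slide": [0, 0, 0], "delta_rot": [0, 0, 0], "hand": 0},
  ],
)

```text
time_s: 21.7
eef_pos: [0.5201, 0.0545, 0.0877]
eef_rot: [0.0, 0.737, 0.676, -0.0]
wrist_force: [0.2, -0.4, -1.0]
opening: 0.197
```

```bash
python3 tgt.py -.274;python3 snap.py p5 scene,340,200,460,290,6 top,90,120,250,230,5
```

```text
[np.float64(0.5203722709269456), np.float64(0.05396095656563582), 0.0875]
pos [0.5201 0.0545 0.0877] yaw 85.13 t 21.7 F [ 0.2 -0.4 -1. ] op 0.197
slide(now axes) [-0.011  0.006  0.004] slide(after rot) [-0.011  0.006  0.004] rot [-0.      0.     -0.0004]
pos [0.5201 0.0545 0.0877] yaw 85.13 t 21.7 F [ 0.2 -0.4 -1. ] op 0.197
slide(now axes) [ 5.432 -0.034 -2.847] slide(after rot) [ 5.432 -0.035 -2.846] rot [-0.      0.      0.0001]
[-0.11600313  0.02412538  0.00612576]
```

View pics/p5_scenec.png

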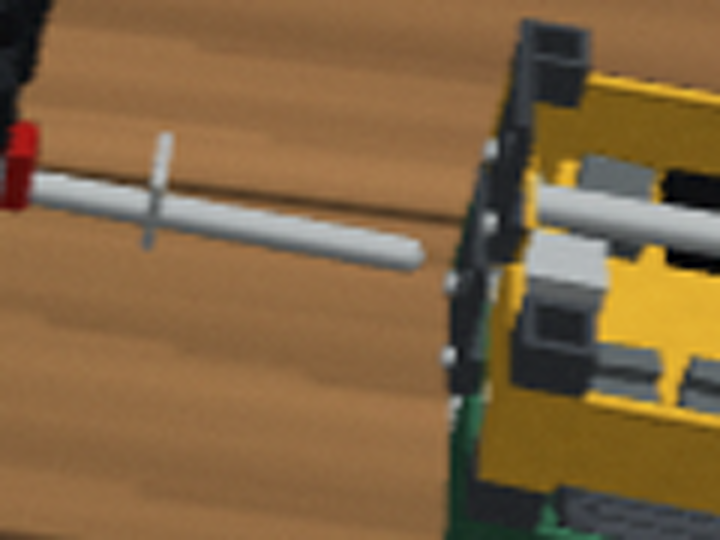

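View pics/p5_topc.png

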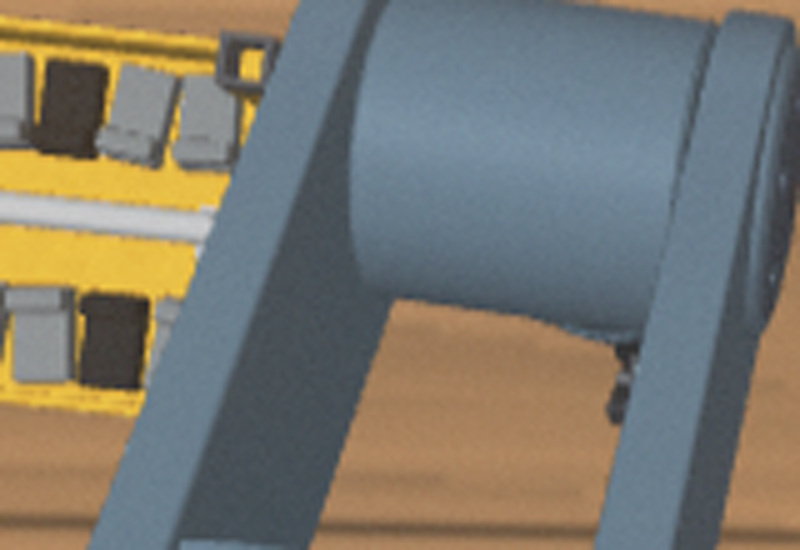

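View pics/p5_wrist.png

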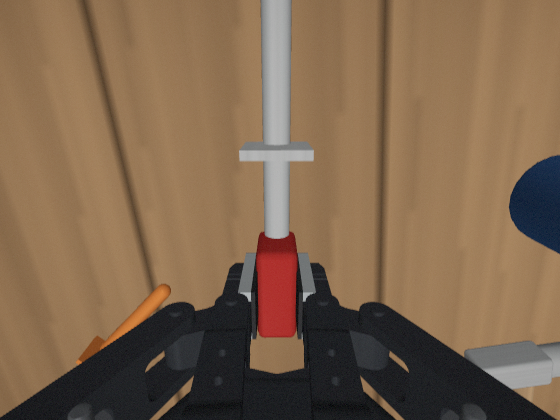

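```bash
python3 - <<'E'
from h import *
from tgt import tp
d=pickle.load(open("p5.pkl","rb")); S=d["scene"]; o=d["o"]; W=d["wrist"]
e=o["eef_pos"]; a=np.radians(85.13); u=np.array([np.cos(a),np.sin(a),0])
ax=e+[0,0,.0015]
k=lambda p:((np.atleast_2d(p)-[340,200]+.5)*6-.5).round(0)
print("pin axis front of grip, shoulder, tip pred",k(proj(S,np.array([ax+.022*u,ax+.065*u,ax+.152*u]))))
for c in((.5433,.327),(.5416,.3251)):
    E=np.array([tp(-.107,0,.089,c=c),tp(-.107,-.025,.112,c=c),tp(-.107,.025,.112,c=c),tp(-.107,.025,.08,c=c)])
    print(c,k(proj(S,E)), k(proj(S,np.array([tp(-.107,0.025,.172,c=c),tp(-.069-.02,.069,.134,c=c)]))))
print(proj(W,np.array([ax+.065*u+[0,0,0],ax+.022*u,ax+.1*u])))
E
```

```text
pin axis front of grip, shoulder, tip pred [[ 36. 191.]
 [163. 214.]
 [428. 262.]]
(0.5433, 0.327) [[473. 271.]
 [488. 170.]
 [487. 272.]
 [466. 343.]] [[529. 129.]
 [562. 329.]]
(0.5416, 0.3251) [[466. 267.]
 [482. 166.]
 [480. 267.]
 [459. 338.]] [[522. 124.]
 [555. 324.]]
[[275.64716149 140.34790085]
 [275.69598318 230.98406163]
 [275.59986366  52.54073867]]
```

drive_tool(
  deltas=[
    {"slide": [0.12, 0, 0], "delta_rot": [0, 0, 0], "hand": 0},
    {"slide": [0.12, 0, 0], "delta_rot": [0, 0, 0], "hand": 0},
    {"slide": [0.12, 0, 0], "delta_rot": [0, 0, 0], "hand": 0},
    {"slide": [0.04, 0, 0], "delta_rot": [0, 0, 0], "hand": 0},
    {"slide": [0, 0, 0], "delta_rot": [0, 0, 0], "hand": 0},
  ],
)

```text
time_s: 22.48
eef_pos: [0.5218, 0.0749, 0.0877]
eef_rot: [-0.0, 0.736, 0.677, -0.0]
wrist_force: [0.4, -0.5, -1.3]
opening: 0.194
```

```bash
python3 tgt.py -.254;python3 snap.py p6 scene,340,200,460,290,6
```

```text
[np.float64(0.5220458277935919), np.float64(0.0738908137506259), 0.0875]
pos [0.5218 0.0749 0.0877] yaw 85.16 t 22.48 F [ 0.4 -0.5 -1.3] op 0.194
slide(now axes) [-0.019  0.007  0.003] slide(after rot) [-0.019  0.006  0.003] rot [-0.      0.     -0.0002]
pos [0.5218 0.0749 0.0877] yaw 85.16 t 22.48 F [ 0.4 -0.5 -1.3] op 0.194
slide(now axes) [ 5.024 -0.03  -2.847] slide(after rot) [ 5.024 -0.034 -2.847] rot [-0.      0.      0.0003]
[-0.06112973  0.0409149  -0.018708  ]
```

View pics/p6_scenec.png

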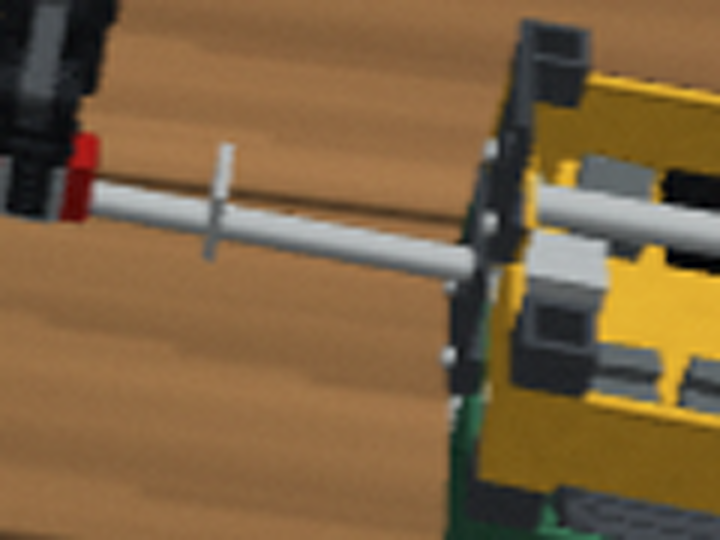

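View pics/p6_wrist.png

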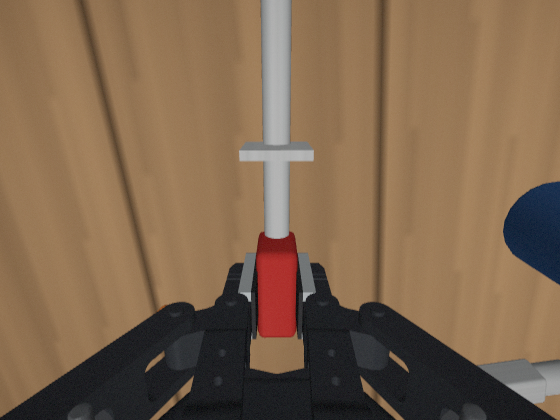

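drive_tool(
  deltas=[
    {"slide": [0.08, 0, 0], "delta_rot": [0, 0, 0], "hand": 0},
    {"slide": [0.08, 0, 0], "delta_rot": [0, 0, 0], "hand": 0},
    {"slide": [0.08, 0, 0], "delta_rot": [0, 0, 0], "hand": 0},
    {"slide": [0.06, 0, 0], "delta_rot": [0, 0, 0], "hand": 0},
    {"slide": [0, 0, 0], "delta_rot": [0, 0, 0], "hand": 0},
  ],
)

```text
time_s: 23.25
eef_pos: [0.5231, 0.0899, 0.0877]
eef_rot: [-0.0, 0.736, 0.677, -0.0]
wrist_force: [-0.3, -0.2, -1.1]
opening: 0.198
```

```bash
python3 tgt.py -.239;python3 snap.py p7 scene,340,200,460,290,6
```

```text
[np.float64(0.5233009954435766), np.float64(0.08883820663936848), 0.0875]
pos [0.5231 0.0899 0.0877] yaw 85.16 t 23.25 F [-0.3 -0.2 -1.1] op 0.198
slide(now axes) [-0.02   0.007  0.003] slide(after rot) [-0.02   0.007  0.003] rot [-0.      0.     -0.0002]
pos [0.5231 0.0899 0.0877] yaw 85.16 t 23.25 F [-0.3 -0.2 -1.1] op 0.198
slide(now axes) [ 4.723 -0.03  -2.847] slide(after rot) [ 4.723 -0.034 -2.847] rot [-0.      0.      0.0003]
[-0.07905445  0.06372507  0.05803117]
```

View pics/p7_wrist.png

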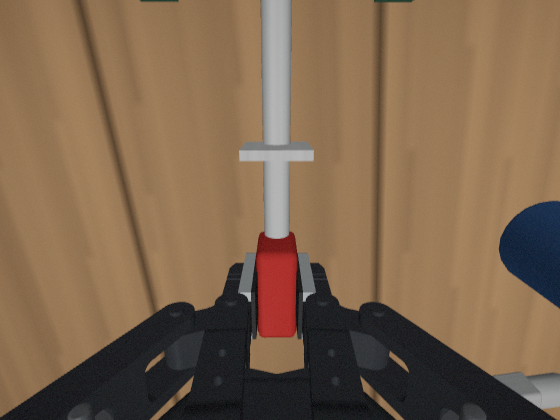

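View pics/p7_scenec.png

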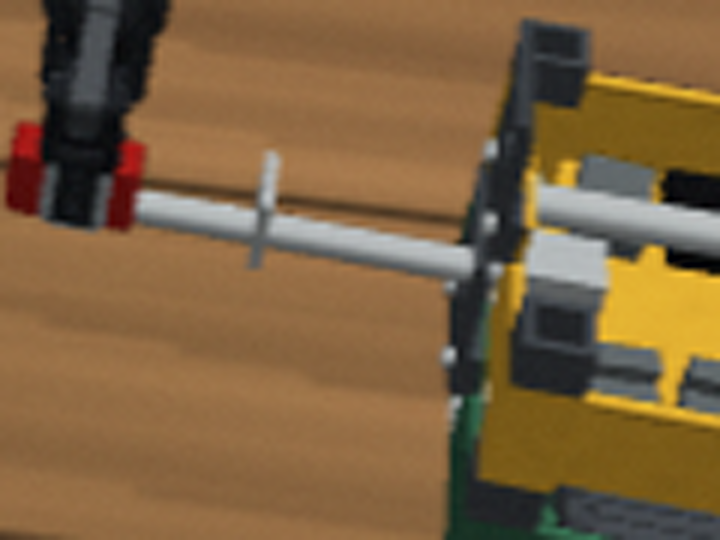

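drive_tool(
  deltas=[
    {"slide": [0.12, 0, 0], "delta_rot": [0, 0, 0], "hand": 0},
    {"slide": [0.12, 0, 0], "delta_rot": [0, 0, 0], "hand": 0},
    {"slide": [0.12, 0, 0], "delta_rot": [0, 0, 0], "hand": 0},
    {"slide": [0.12, 0, 0], "delta_rot": [0, 0, 0], "hand": 0},
    {"slide": [0.04, 0, 0], "delta_rot": [0, 0, 0], "hand": 0},
  ],
)

```text
time_s: 24.02
eef_pos: [0.5253, 0.116, 0.0877]
eef_rot: [-0.0, 0.736, 0.677, 0.0]
wrist_force: [0.0, -0.8, -1.3]
opening: 0.194
```

```bash
python3 tgt.py -.172;python3 snap.py p8 scene,340,200,460,290,6
```

```text
[np.float64(0.5289074109468418), np.float64(0.1556032282090853), 0.0875]
pos [0.5253 0.116  0.0877] yaw 85.17 t 24.02 F [ 0.  -0.8 -1.3] op 0.194
slide(now axes) [0.795 0.005 0.003] slide(after rot) [0.795 0.006 0.003] rot [-0.     -0.     -0.0002]
pos [0.5253 0.116  0.0877] yaw 85.17 t 24.02 F [ 0.  -0.8 -1.3] op 0.194
slide(now axes) [ 4.198 -0.03  -2.847] slide(after rot) [ 4.198 -0.033 -2.847] rot [-0.     -0.      0.0003]
[-0.04634697  0.02759556  0.00893766]
```

View pics/p8_wrist.png

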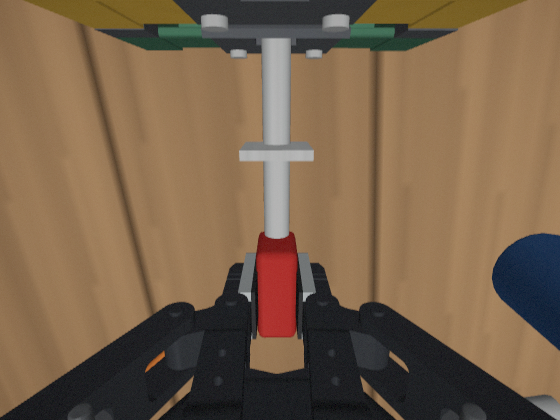

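drive_tool(
  deltas=[
    {"slide": [0.12, 0, 0], "delta_rot": [0, 0, 0], "hand": 0},
    {"slide": [0.12, 0, 0], "delta_rot": [0, 0, 0], "hand": 0},
    {"slide": [0.12, 0, 0], "delta_rot": [0, 0, 0], "hand": 0},
    {"slide": [0.12, 0, 0], "delta_rot": [0, 0, 0], "hand": 0},
    {"slide": [0.04, 0, 0], "delta_rot": [0, 0, 0], "hand": 0},
  ],
)

```text
time_s: 24.8
eef_pos: [0.5275, 0.1419, 0.0877]
eef_rot: [-0.0, 0.736, 0.677, 0.0]
wrist_force: [-0.2, 0.0, -0.3]
opening: 0.198
```

```bash
python3 tgt.py -.172;python3 snap.py p9 scene,350,200,470,290,6
```

```text
[np.float64(0.5289074109468418), np.float64(0.1556032282090853), 0.0875]
pos [0.5275 0.1419 0.0877] yaw 85.17 t 24.8 F [-0.2  0.  -0.3] op 0.198
slide(now axes) [0.275 0.005 0.004] slide(after rot) [0.275 0.005 0.003] rot [ 0.     -0.     -0.0002]
pos [0.5275 0.1419 0.0877] yaw 85.17 t 24.8 F [-0.2  0.  -0.3] op 0.198
slide(now axes) [ 3.678 -0.03  -2.846] slide(after rot) [ 3.678 -0.034 -2.847] rot [ 0.     -0.      0.0003]
[-0.08373756 -0.05031913 -0.01593484]
```

View pics/p9_wrist.png

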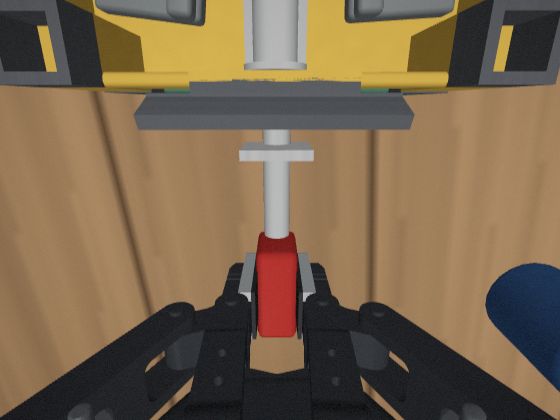

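View pics/p9_scenec.png

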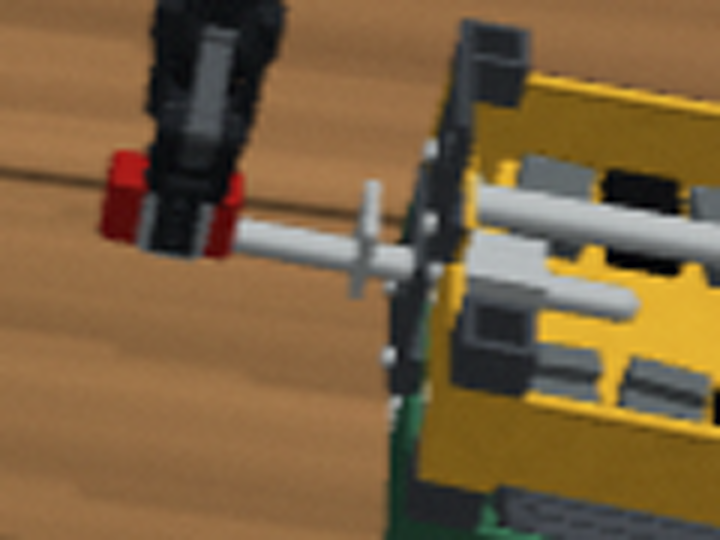

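drive_tool(
  deltas=[
    {"slide": [0.08, 0, 0], "delta_rot": [0, 0, 0], "hand": 0},
    {"slide": [0.08, 0, 0], "delta_rot": [0, 0, 0], "hand": 0},
    {"slide": [0.06, 0, 0], "delta_rot": [0, 0, 0], "hand": 0},
    {"slide": [0.02, 0, 0], "delta_rot": [0, 0, 0], "hand": 0},
    {"slide": [0, 0, 0], "delta_rot": [0, 0, 0], "hand": 0},
  ],
)

```text
time_s: 25.58
eef_pos: [0.5285, 0.1534, 0.0877]
eef_rot: [-0.0, 0.736, 0.677, -0.0]
wrist_force: [0.4, -0.5, -1.1]
opening: 0.196
```

drive_tool(
  deltas=[
    {"slide": [0.02, 0, 0], "delta_rot": [0, 0, 0], "hand": 0},
    {"slide": [0.02, 0, 0], "delta_rot": [0, 0, 0], "hand": 0},
    {"slide": [0, 0, 0], "delta_rot": [0, 0, 0], "hand": 0},
    {"slide": [0, 0, 0], "delta_rot": [0, 0, 0], "hand": 0},
    {"slide": [0, 0, 0], "delta_rot": [0, 0, 0], "hand": 0},
  ],
)

```text
time_s: 26.2
eef_pos: [0.5286, 0.1539, 0.0877]
eef_rot: [0.001, 0.737, 0.676, -0.001]
wrist_force: [-1.2, -6.6, 0.5]
opening: 0.198
```

```bash
python3 tgt.py -.172;python3 snap.py q1 scene,350,200,470,290,6
```

```text
[np.float64(0.5289074109468418), np.float64(0.1556032282090853), 0.0875]
pos [0.5286 0.1539 0.0877] yaw 85.13 t 26.2 F [-1.2 -6.6  0.5] op 0.198
slide(now axes) [0.035 0.003 0.004] slide(after rot) [0.035 0.003 0.004] rot [-0.0002  0.0007 -0.0004]
pos [0.5286 0.1539 0.0877] yaw 85.13 t 26.2 F [-1.2 -6.6  0.5] op 0.198
slide(now axes) [ 3.431 -0.036 -2.854] slide(after rot) [ 3.438 -0.035 -2.846] rot [-0.0002  0.0007  0.0001]
[-1.04838076  0.19669464 -0.02023587]
```

View pics/q1_scenec.png

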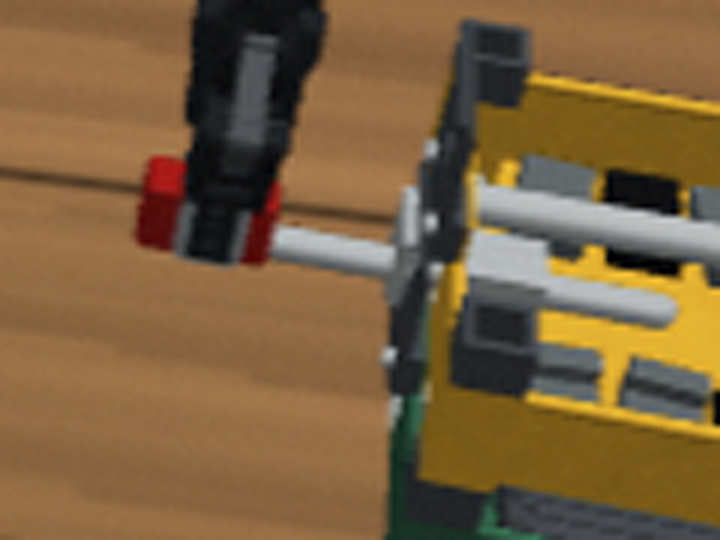

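View pics/q1_wrist.png

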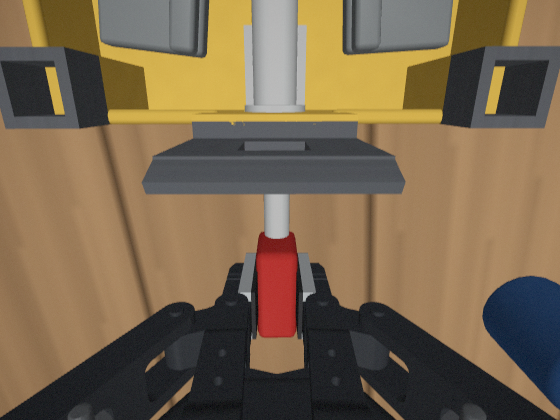

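drive_tool(
  deltas=[
    {"slide": [0.01, 0, 0.02], "delta_rot": [0, 0, 0], "hand": 0},
    {"slide": [0, 0, 0.02], "delta_rot": [0, 0, 0], "hand": 0},
    {"slide": [0, 0, 0], "delta_rot": [0, 0, 0], "hand": 0},
    {"slide": [0, 0, 0], "delta_rot": [0, 0, 0], "hand": 0},
    {"slide": [0, 0, 0], "delta_rot": [0, 0, 0], "hand": 0},
  ],
)

```text
time_s: 26.98
eef_pos: [0.5289, 0.1546, 0.0856]
eef_rot: [0.001, 0.737, 0.676, -0.001]
wrist_force: [-0.3, -5.3, -1.3]
opening: 0.197
```

Release gradually.

drive_tool(
  deltas=[
    {"slide": [0, 0, 0], "delta_rot": [0, 0, 0], "hand": 0.3},
    {"slide": [0, 0, 0], "delta_rot": [0, 0, 0], "hand": 0.4},
    {"slide": [0, 0, 0], "delta_rot": [0, 0, 0], "hand": 0.5},
    {"slide": [0, 0, 0], "delta_rot": [0, 0, 0], "hand": 0.6},
    {"slide": [0, 0, 0], "delta_rot": [0, 0, 0], "hand": 0.6},
  ],
)

```text
time_s: 27.6
eef_pos: [0.5287, 0.1559, 0.0857]
eef_rot: [0.0, 0.736, 0.677, 0.0]
wrist_force: [0.1, 0.3, -0.5]
opening: 0.6
```

```bash
python3 tgt.py -.172;python3 snap.py q2 scene,350,200,470,290,6
```

```text
[np.float64(0.5289074109468418), np.float64(0.1556032282090853), 0.0875]
pos [0.5287 0.1559 0.0857] yaw 85.14 t 27.6 F [ 0.1  0.3 -0.5] op 0.6
slide(now axes) [-0.006  0.004 -0.035] slide(after rot) [-0.006  0.004 -0.035] rot [ 0.     -0.     -0.0003]
pos [0.5287 0.1559 0.0857] yaw 85.14 t 27.6 F [ 0.1  0.3 -0.5] op 0.6
slide(now axes) [ 3.397 -0.033 -2.885] slide(after rot) [ 3.397 -0.034 -2.885] rot [ 0.     -0.      0.0002]
[ 0.03070772  0.05881458 -0.02351003]
```

View pics/q2_scenec.png

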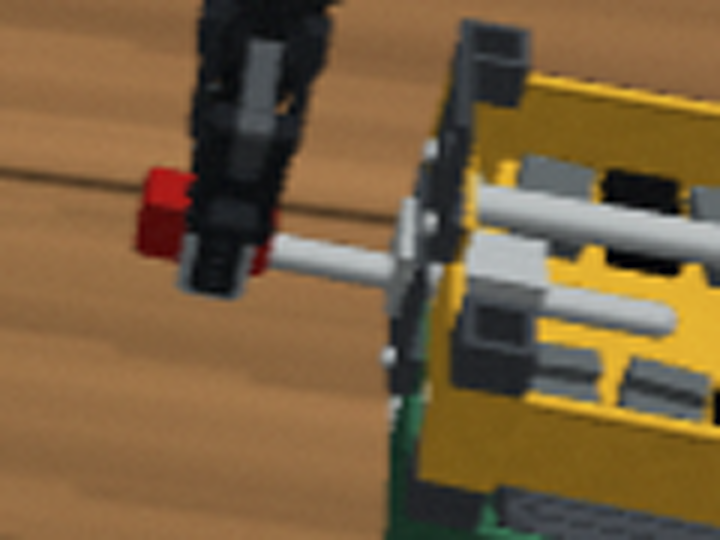

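View pics/q2_wrist.png

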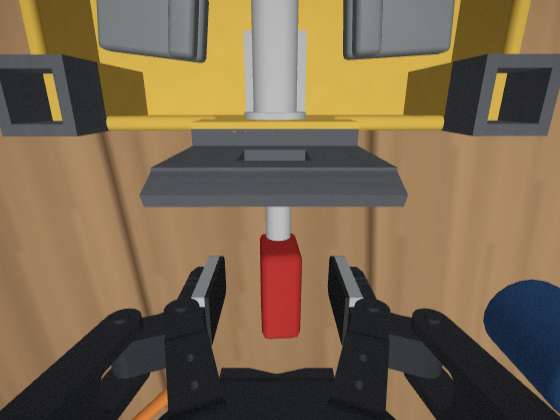

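drive_tool(
  deltas=[
    {"slide": [0, 0, -0.2], "delta_rot": [0, 0, 0], "hand": 0.6},
    {"slide": [0, 0, -0.5], "delta_rot": [0, 0, 0], "hand": 0.6},
    {"slide": [0, 0, -0.7], "delta_rot": [0, 0, 0], "hand": 0.6},
    {"slide": [0, 0, -0.7], "delta_rot": [0, 0, 0], "hand": 0.6},
    {"slide": [0, 0, -0.7], "delta_rot": [0, 0, 0], "hand": 0.6},
  ],
)

```text
time_s: 28.38
eef_pos: [0.5288, 0.1558, 0.2277]
eef_rot: [0.0, 0.736, 0.676, 0.0]
wrist_force: [0.8, 0.2, -0.4]
opening: 0.601
```

drive_tool(
  deltas=[
    {"slide": [-0.6, 0, -0.5], "delta_rot": [0, 0, 0], "hand": 0.6},
    {"slide": [-0.8, 0, 0], "delta_rot": [0, 0, 0], "hand": 0.6},
    {"slide": [-0.8, 0, 0], "delta_rot": [0, 0, 0], "hand": 0.6},
    {"slide": [-0.4, 0, 0], "delta_rot": [0, 0, 0], "hand": 0.6},
    {"slide": [0, 0, 0], "delta_rot": [0, 0, 0], "hand": 0.6},
  ],
)

```text
time_s: 29.0
eef_pos: [0.5178, 0.0251, 0.2515]
eef_rot: [0.0, 0.737, 0.676, 0.0]
wrist_force: [-0.4, 0.1, 0.3]
opening: 0.599
```

```bash
python3 snap.py q3 scene,350,200,470,290,6
```

```text
pos [0.5178 0.0251 0.2515] yaw 84.99 t 29.0 F [-0.4  0.1  0.3] op 0.599
slide(now axes) [ 6.023 -0.052  0.429] slide(after rot) [ 6.023 -0.039  0.43 ] rot [ 0.0003  0.     -0.0007]
[0.03496609 0.00583735 0.06267561]
```

View pics/q3_scenec.png

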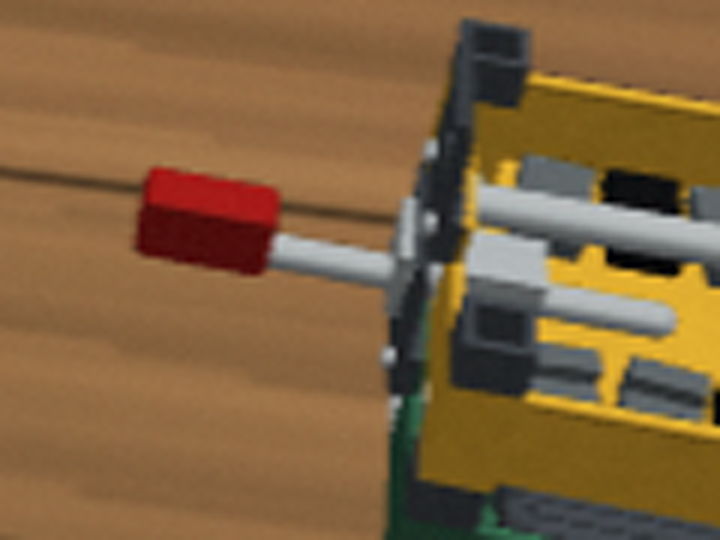

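View pics/q3_scene.png

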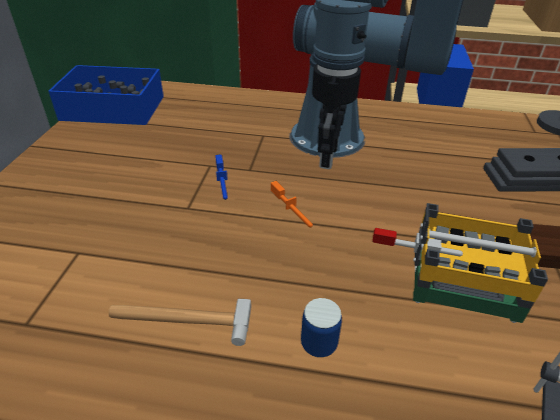

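View pics/q3_wrist.png

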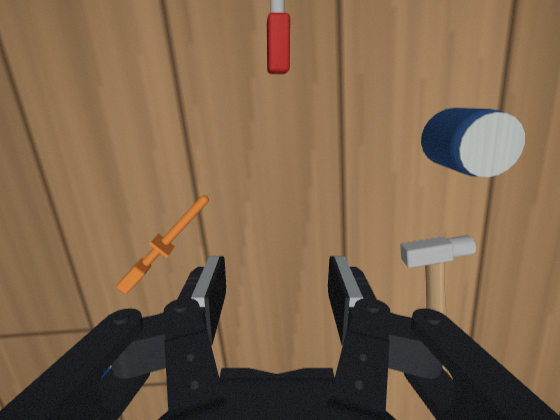

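```bash
python3 - <<'E'
from h import *
from tgt import tp
S=pickle.load(open("q3.pkl","rb"))["scene"]
k=lambda p:((np.atleast_2d(p)-[350,200]+.5)*6-.5).round(0)
for s in(0,-.003,-.006): print(s,k(proj(S,np.array([tp(-.107+s+.087,0,.087),tp(-.107+s-.043,0,.0865)]))))
print("post",k(proj(S,np.array([tp(-.089,.069,.134)]))))
E
```

```text
0 [[686. 325.]
 [279. 252.]]
-0.003 [[677. 323.]
 [269. 251.]]
-0.006 [[667. 322.]
 [260. 249.]]
post [[502. 329.]]
```

```bash
python3 -c "
from bench import ctrl
print(ctrl.hand_in())"
```

```text
the job is handed in; nothing more can be done
None
```

The yellow tray is seated on the green one, ear ends together. The red-handled pin is locked through the ear and sleeve, and the job was handed in at about 29 s; it returned no verdict.

**Tray:** I carried it level by its bar and lowered it slowly. There was no contact until the last 2 mm, and it stopped at the height expected for fully seated feet. The pictures afterwards show it fully down.

**Pin:** It went in with no side force until the shoulder met the ear, at about 6.6 N. After release, the scene picture puts the shoulder about 1 to 2 mm short of the ear face, within the limit of 5 mm. The tip shows beyond the sleeve. The pin stayed in place when the gripper opened and moved clear.

**Bystanders:** The green tray, grease tin and hammer look unmoved in the final picture, judged by eye. I saw nothing touching the robot.

**Disagreements in the measurements:**
- The overhead and scene cameras put the stacked tray's centre about 2 mm from where the wrist camera did. I used the wrist-camera value for the pin, and it went in cleanly.
- The camera fit put the yellow tray's height about 7 mm too low, with the tray standing on the bench. The forces at seating agreed with the heights in the text instead.

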